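# Pack the copied memory sticks and open the outer lid for the packing slip

## Robot

A 7-joint arm with a two-finger parallel gripper is mounted at the origin on a cart in front of the work surface, level with it; the furniture and walls round the work are solid. World frame = base frame: x ahead of the robot, y to its left, z up, the work surface at z = 0. Lengths are in m, angles in rad, forces in N, time in s.
With the tool pointing down it reaches from about 0.425 to 0.925 m from the base axis. Payload 6.8 kg.
Tool frame: the origin (TCP) lies between the finger pads; the fingertips stand 11 mm ahead of it and the grasp point (between the pads) lies 8 mm behind it; z points along the fingers, y is the line along which they close (so a half turn about z gives the same grasp; the last joint's range is limited). The gripper opens to 85 mm and grips with 20 to 120 N. Pads are 22 mm wide; open, the fingers measure 114 mm over their backs; the gripper's body (76 mm by 85 mm) begins 54 mm behind the grasp point. The pads swing forward as they close: fully open they stand 13 mm farther back than shut.
Start: joints at [-1.259, 0.477, 0.022, 1.555, -0.011, 1.109, -0.083], TCP at [0.275, 0.616, 0.207] pointing down, gripper open.
Joint ranges: [-2.96, 2.96], [-0.34, 2.1], [-1.41, 1.46], [0.24, 2.44], [-1.37, 4.51], [0.17, 1.92], [-2.96, 2.96]. Speed limits (rad/s): [2.39, 2.39, 3.14, 3.14, 3.14, 3.14, 3.14].

## Interface

Orientations are given as a rotation vector (axis times angle).
In Python, from bench import r gives the robot as it stands.
- The arm moves only by the tool send_rows, never from a script. Its argument "deltas" is a list of rows, each an object of numbers: "dx", "dy", "dz": the shift along the world's x, y, z in mm; "rx", "ry", "rz": the turn, a rotation vector about the world's x, y, z in degrees. A call has 1 to 5 rows; each row is the pose to reach, as a shift and turn from the pose commanded when the call began; what a row does not reach only later rows make up. A row lasts 1/12 s, in which the tool goes at most 41.7 mm and 7.16 degrees, less where a joint would pass 70% of its speed; a pose out of reach is approached as far as the arm can. A call with a gripper value outside its range is refused whole. "jaw" is the finger opening in mm, from 0 to 85.4, set as the call begins (left out, the last holds). The fingers move at their own pace and stop on an object; "newtons" is the grip in N (left out, the last holds). Time passes only in rows, so rows that repeat a pose let the fingers close. It gives the time, the measured TCP pose, the force, the opening and the grip force at its end, in the units of the state.
- r.get_obs(): the state, without advancing time (a new reading comes with each control period).
- r.grab_frame(name): name is "scene" or "top"; returns a dict with "frame" (420x560x3 uint8, blue, green, red), "z_map" (420x560 float32, m along the optical axis (not along the pixel's ray), 0 where there is no reading), "vertical_fov" (degrees; the focal length in pixels is half the picture's height over the tangent of half this angle, whatever the lens; pixels are square), "cx", "cy" (the principal point, pixels), "distortion" ([k1, k2, p1, p2, k3] as OpenCV has them; the pictures are not rectified), "xyz" and "orientation" of the camera in the world. Camera axes: x right, y down, z forward; pixel columns grow to the right and rows downward; lengths in m; the calibration is good to about 2 mm. A picture is of the moment at which its call begins.
- r.hand_in(): hands the job in; it is judged then, once.
The state is a dict: "clock": time; "joints": joint angles; "qvel": joint speeds; "tau": joint torques, N m; "tcp_pos": TCP position; "orientation": TCP orientation; "contact_force": force on the tool from outside, world axes, zero at the start; "moment": the same for the moment, N m; "grip_width": finger opening in m; "gripper_force": force on a finger pad.
Only numpy, scipy, OpenCV 4.12 (cv2) and the standard library are available. Lean on these libraries where they do the work, as an engineer would, in place of code of your own. Each camera call takes 0.05 s, during which the arm holds its last target. There are 200 camera calls.

## Task

Collect the two finished memory sticks from the duplicator's catch tray and lay them in the open tin, then lift the double lid by the inner lid's broad rim, with the outer lid still riding on it, keep it level, lower both together onto the tin until the inner lid is fully home, and let go. Then take the outer lid alone by its bar handle and lift it straight off, leaving the inner lid seated and undisturbed, so that a packing slip can go between the lids: finish while still holding the outer lid level above the tin, about 12 cm clear of the inner lid. Leave the eraser, the carton, the glue stick and the binder clip where they are.

Things in the scene. Friction and masses are not known exactly. Their poses are not given: they have to be found in the camera images.
- duplicator: Fixed desktop memory-stick duplicator (low grey case) with a pale grey catch tray in front of it. Origin: centre of the tray's underside, on the worktop; x points from the tray to the case, y along the outlet. Tray 130 mm (x) by 166 mm (y), floor 4 mm thick, walls 5 mm thick and 16 mm high on three sides; the case stands from x = 65 to 145 mm, 51 mm high.
- stick_1: Memory stick lying flat in the catch tray, 17 mm wide (x), 56 mm long (y), 9 mm thick, 20 g. Origin: centre of its underside. Which stick is which does not matter.
- stick_2: The other memory stick, the same in every way.
- tin: Open bare metal tin, fixed, 138 mm long (x), 62 mm wide (y), 40 mm high; walls 2 mm, floor 3 mm, inside 134 x 58 mm. Origin: centre of its underside. A half turn makes no difference. It stands in the middle and the lids on the right, or the other way round. The sticks fit end to end or side by side; 23 mm of height is free below the seated inner lid.
- inner_lid: Inner lid, loose, about 150 g, plug down. Origin: centre of the plug's underside; x along its length, z up. Plug 130 x 54 mm, z 0 to 14 (lowest 4 mm stepped in by 2 mm more); rim 144 x 68 mm (x, y), z 14 to 22, grip it across y; raised middle 119 x 47 mm, z 22 to 29. Fully home the rim lies on the tin's edge, this origin 26 mm above the tin's. Either way round fits.
- outer_lid: Outer lid, loose, about 90 g, lying on the inner lid's rim with 2 mm play round its raised middle, not fastened. Origin: centre of its skirt's lower edge, 22 mm above the inner lid's origin; x along its length, z up. Cap 128 x 56 mm (x, y), 12 mm high; on it a black bar handle along x, 44 mm long, 12 mm thick, z 12 to 34. Lifting by it leaves the inner lid behind.
- eraser: Bystander: blue and white eraser, 22 x 54 x 12 mm, loose, beside the catch tray. Origin: centre of its underside.
- carton: Bystander: beige carton of staples, 34 x 60 x 19 mm, loose, behind the tin and lids. Origin: centre of its underside.
- glue_stick: Bystander: standing glue stick, 24 mm across, 88 mm high, loose, on the far right, nearer the robot than the fixed one behind the clip cup. Origin: centre of its underside.
- binder_clip: Bystander: black binder clip, 32 x 42 x 24 mm, loose, on the right. Origin: centre of its underside.

How it is judged:
On the way, in this order (a step that is already met when the one before it is completed fails the run):
1. both memory sticks lie in the tin, let go (x of stick_1 in the frame of tin between -0.067 and 0.067 m and y of stick_1 in the frame of tin between -0.029 and 0.029 m and z of stick_1 in the frame of tin between -0.002 and 0.022 m and contact force between the fingers and stick_1 below 0.05 N and x of stick_2 in the frame of tin between -0.067 and 0.067 m and y of stick_2 in the frame of tin between -0.029 and 0.029 m and z of stick_2 in the frame of tin between -0.002 and 0.022 m and contact force between the fingers and stick_2 below 0.05 N), for 0.2 s.
2. the inner lid is fully home on the tin with the outer lid still on it, and both are let go (x of inner_lid in the frame of tin between -0.006 and 0.006 m and y of inner_lid in the frame of tin between -0.006 and 0.006 m and z of inner_lid in the frame of tin between 0.022 and 0.0285 m and angle between inner_lid's own z axis and vertical below 0.05 rad and linear speed of inner_lid below 0.03 m/s and z of outer_lid in the frame of inner_lid between 0.018 and 0.026 m and horizontal distance between outer_lid and inner_lid below 0.006 m and contact force between the fingers and inner_lid below 0.05 N and contact force between the fingers and outer_lid below 0.05 N), for 0.2 s.
At the end, for the whole second after the job is handed in: Sticks in the tin; inner lid fully home (within 2.5 mm in height, 3 degrees), at rest, untouched by fingers; outer lid held in the fingers, still, level within 14 degrees, at least 7 cm above the inner lid's rim, centre within 6 cm of the tin's centre seen from above (all of step 1 and x of inner_lid in the frame of tin between -0.006 and 0.006 m and y of inner_lid in the frame of tin between -0.006 and 0.006 m and z of inner_lid in the frame of tin between 0.022 and 0.0285 m and angle between inner_lid's own z axis and vertical below 0.05 rad and linear speed of each of inner_lid, outer_lid below 0.03 m/s and z of outer_lid in the frame of tin above 0.118 m and horizontal distance between outer_lid and tin below 0.06 m and angle between outer_lid's own z axis and vertical below 0.25 rad and contact force between the fingers and outer_lid above 0.5 N and contact force between each of the fingers, outer_lid and inner_lid below 0.05 N); the arm keeps its last pose, push and grip.
It fails at once if the outer lid is taken off the inner lid before the inner lid sits on the tin (z of outer_lid in the frame of inner_lid above 0.034 m and (z of inner_lid in the frame of tin above 0.033 m or horizontal distance between inner_lid and tin above 0.01 m)).
It fails at once if the inner lid comes up off the tin with the outer lid (contact force between the fingers and outer_lid above 0.5 N and contact force between the fingers and inner_lid below 0.01 N and contact force between inner_lid and tin below 0.01 N and z of inner_lid in the frame of tin above 0.031 m and horizontal distance between inner_lid and tin below 0.03 m).
It fails at once if the lids are tipped by more than about 25 degrees (angle between any of inner_lid, outer_lid's own z axis and vertical above 0.45 rad).
It fails at once if the eraser, carton, glue stick or binder clip is pushed more than 3 cm away (distance of any of eraser, carton, glue_stick, binder_clip from where it was at the start of the episode above 0.03 m).
It also fails if it takes over 70 s, if anything falls off the work surface, if the arm or the gripper's body presses on something with over 40 N, if the wrist force passes 120 N, or if a joint passes its speed limit or range.

## Working session

There is one attempt and no reset: what is moved stays moved. The work goes in short steps, Python scripts to look and compute and a tool call to move; the robot and the scene stay as the last step left them, time stands still between calls to the robot, and variables do not carry over. Pictures are saved under pics/ and viewed, at most 10 in all, crops included, and the job is handed in when it is done.

Besides the shell and the picture viewer there is one more tool, called after "Call:" by a JSON object that holds its "api" and its "payload". send_rows: Moves the arm, as the interface text tells. Its arguments: {"type":"object","properties":{"deltas":{"type":"array","items":{"type":"object","properties":{"dx":{"type":"number"},"dy":{"type":"number"},"dz":{"type":"number"},"rx":{"type":"number"},"ry":{"type":"number"},"rz":{"type":"number"}}}},"jaw":{"type":"number"},"newtons":{"type":"number"}},"required":["deltas"]}

```bash
ls; mkdir -p pics; cat > h.py <<'E'
import numpy as np, cv2
from bench import r
from scipy.spatial.transform import Rotation as R
def cam(f):
    H=f["frame"].shape[0]; F=H/2/np.tan(np.radians(f["vertical_fov"])/2)
    K=np.array([[F,0,f["cx"]],[0,F,f["cy"]],[0,0,1]]); return K,np.array(f["distortion"]),R.from_rotvec(f["orientation"]).as_matrix(),np.array(f["xyz"])
def ray(f,uv,z):
    K,D,Rm,p=cam(f); n=cv2.undistortPoints(np.float64(uv).reshape(-1,1,2),K,D).reshape(-1,2)
    d=np.c_[n,np.ones(len(n))]@Rm.T
    return p+d*((z-p[2])/d[:,2])[:,None]
def cloud(f):
    K,D,Rm,p=cam(f); h,w=f["z_map"].shape; u,v=np.meshgrid(np.arange(w),np.arange(h))
    n=cv2.undistortPoints(np.float64(np.c_[u.ravel(),v.ravel()]).reshape(-1,1,2),K,D).reshape(-1,2)
    P=np.c_[n,np.ones(len(n))]*f["z_map"].reshape(-1,1)
    P=P@Rm.T+p; P[f["z_map"].ravel()==0]=np.nan
    return P.reshape(h,w,3)
E
python3 - <<'E'
from h import *
import pickle
for n in("scene","top"):
    f=r.grab_frame(n); cv2.imwrite(f"pics/{n}0.png",f["frame"]); pickle.dump(f,open(n+"0.pkl","wb"))
    print(n,f["xyz"],f["orientation"],f["vertical_fov"])
print(r.get_obs())
E
```

```text
pics
scene [-0.11306541 -0.5694968   0.95473409] [-2.1977515   1.01942989 -0.42401489] 50.17458832091331
top [ 0.45317768 -0.03932481  1.18781917] [-2.22299428  2.15730967 -0.08078536] 50.57796907241366
{'clock': 0.1, 'joints': array([-1.25910227,  0.47771082,  0.02236245,  1.55628043, -0.01151169,
        1.10928166, -0.08312936]), 'qvel': array([ 0.00060655, -0.0018656 , -0.00113928, -0.00383806,  0.00047693,
        0.00105021, -0.00056904]), 'tau': array([ 4.89784550e-03, -5.97760105e+01,  1.61383934e+00, -2.81954420e+01,
        1.27958728e-02,  5.02384908e-03, -1.72630183e-05]), 'tcp_pos': array([0.27491347, 0.61590299, 0.20655824]), 'orientation': array([-6.54582946e-01, -3.07242072e+00,  2.41404903e-03]), 'contact_force': array([-0.36468581,  0.09063387, -0.28524141]), 'moment': array([-0.03200401, -0.01435704, -0.02290658]), 'gripper_force': 0.0, 'grip_width': 0.08560680017598948}
```

View pics/top0.png

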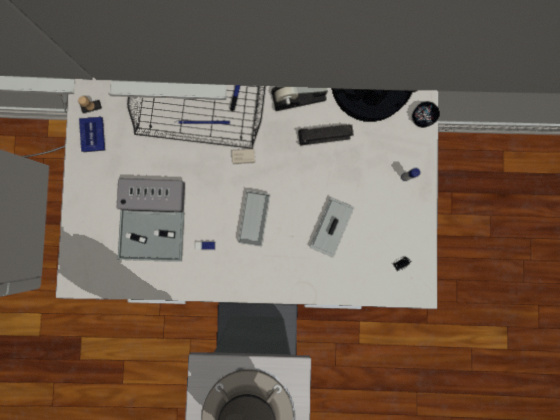

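View pics/scene0.png

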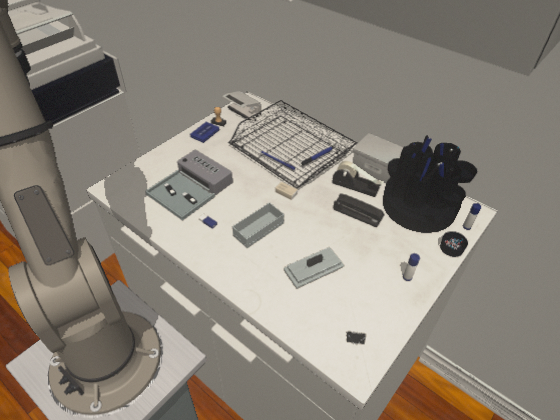

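The top view shows the tray at (152,237) with sticks at (137,238) and (165,234), the tin at (253,216), and the lids at (330,226) with the black handle at (332,226). The eraser is at (207,245), the carton at (243,157), the glue stick at (412,173) and the clip at (402,263).

```bash
python3 - <<'E'
from h import *
import pickle
f=pickle.load(open("top0.pkl","rb")); P=cloud(f); I=f["frame"]
def rep(name,box,zr,refz):
    u0,v0,u1,v1=box; Q=P[v0:v1,u0:u1]; m=((Q[...,2]>zr[0])&(Q[...,2]<zr[1])).astype(np.uint8)
    n,l,s,_=cv2.connectedComponentsWithStats(m)
    k=1+np.argmax(s[1:,4]); vv,uu=np.nonzero(l==k)
    q=Q[l==k]; X=ray(f,np.c_[uu+u0,vv+v0],refz)[:,:2].astype(np.float32)
    c,sz,a=cv2.minAreaRect(X*1000)
    b=cv2.boxPoints((c,sz,a)); e=[b[1]-b[0],b[2]-b[1]]; L=max(e,key=np.linalg.norm)
    print(name,"n",s[k,4],"c",np.round(c,1),"sz",np.round(sz,1),"long ax deg",np.round(np.degrees(np.arctan2(L[1],L[0]))%180,1),"zmed",np.round(np.median(q[:,2])*1000,1))
rep("tin",(230,180,280,252),(.025,.06),.04)
rep("rim",(300,190,365,262),(.012,.08),.022)
rep("cap",(300,190,365,262),(.027,.08),.034)
rep("handle",(300,190,365,262),(.046,.09),.056)
rep("tray",(112,208,190,266),(.010,.035),.016)
rep("case",(112,170,190,215),(.035,.09),.051)
# dark things by colour
for nm,(u0,v0,u1,v1),rz in [("sticks",(125,216,182,256),.013),("handle",(318,210,345,244),.056)]:
    J=cv2.resize(I[v0:v1,u0:u1],None,fx=8,fy=8,interpolation=cv2.INTER_CUBIC)
    cv2.imwrite(f"pics/{nm}c.png",J)
print(np.round(P[236,145:158,2]*1000),np.round(P[100:300:40,300]*1000), np.round(P[216,235:275,2]*1000))
E
```

```text
tin n 49 c [559.5  -8.3] sz [33.8 62.2] long ax deg 91.8 zmed 38.2
rim n 1418 c [ 489.2 -205.9] sz [ 68.  143.4] long ax deg 158.6 zmed 32.6
cap n 1060 c [ 489.5 -205.9] sz [ 56.9 127.7] long ax deg 158.1 zmed 33.7
handle n 86 c [ 489.2 -205.4] sz [12.6 43.6] long ax deg 158.1 zmed 54.7
tray n 474 c [457.7 268. ] sz [139.8 165.4] long ax deg 90.2 zmed 15.6
case n 2101 c [557.  265.9] sz [166.1  84.4] long ax deg 89.7 zmed 50.0
[3. 1. 3. 2. 2. 2. 3. 7. 3. 4. 3. 2. 3.] [[ 827. -115.   16.]
 [ 721. -118.    8.]
 [ 614. -121.    0.]
 [ 506. -124.    1.]
 [ 400. -127.   -1.]] [-0.  1.  0. -1. -2.  3.  4.  3. 43. -0.  3.  4. -3.  3.  9.  5.  1.  2.
  0.  4.  5. -4.  4.  0.  5. -1.  5.  1.  3.  1.  3. 36. -1. -2. -3.  2.
 -4. -3.  2. -3.]
```

View pics/sticksc.png

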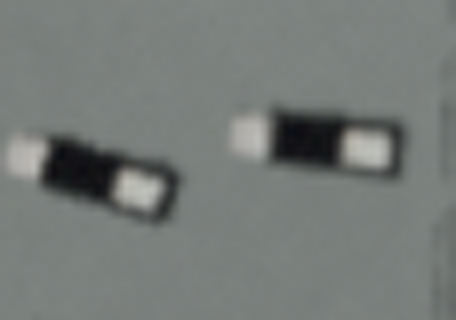

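The crop shows both sticks clearly on the tray: the left one spans about (10,155)-(178,195), the right one about (232,135)-(402,150) in crop pixels (8x).

```bash
cat >> h.py <<'E'
def rect(X):
    c,sz,a=cv2.minAreaRect(np.float32(X*1000)); b=cv2.boxPoints((c,sz,a)); L=max([b[1]-b[0],b[2]-b[1]],key=np.linalg.norm)
    return np.round(c,1),np.round(sz,1),np.round(np.degrees(np.arctan2(L[1],L[0]))%180,1)
def tcp():
    o=r.get_obs(); M=R.from_rotvec(o["orientation"]).as_matrix()
    print("t",round(o["clock"],2),"tcp",np.round(o["tcp_pos"]*1000,1),"closing axis deg",np.round(np.degrees(np.arctan2(M[1,1],M[0,1])),2),"tool z",np.round(M[:,2],3),"j7",np.round(o["joints"],2))
E
python3 - <<'E'
from h import *
import pickle
f=pickle.load(open("top0.pkl","rb")); P=cloud(f); I=f["frame"].astype(int)
tcp()
# tin by both depth
u0,v0,u1,v1=230,180,280,252
Q=P[v0:v1,u0:u1,2]; vv,uu=np.nonzero(Q>.015); 
print("tin depth",rect(ray(f,np.c_[uu+u0,vv+v0],.04)[:,:2]))
# tin by colour: differs from bright worktop
g=f["frame"][v0:v1,u0:u1].max(2); m=(g<150).astype(np.uint8); n,l,s,_=cv2.connectedComponentsWithStats(m); k=1+np.argmax(s[1:,4]); vv,uu=np.nonzero(l==k)
print("tin col",s[k,4],rect(ray(f,np.c_[uu+u0,vv+v0],.04)[:,:2]))
u0,v0,u1,v1=125,216,179,256
C=I[v0:v1,u0:u1]; bg=np.median(C.reshape(-1,3),0); m=(np.abs(C-bg).max(2)>25).astype(np.uint8)
n,l,s,_=cv2.connectedComponentsWithStats(m,connectivity=8)
for k in range(1,n):
    if s[k,4]>40:
        vv,uu=np.nonzero(l==k); print("stick",s[k,4],rect(ray(f,np.c_[uu+u0,vv+v0],.013)[:,:2]))
u0,v0,u1,v1=190,236,225,256
m=P[v0:v1,u0:u1,2]>.006; vv,uu=np.nonzero(m); print("eraser",rect(ray(f,np.c_[uu+u0,vv+v0],.012)[:,:2]))
f=pickle.load(open("scene0.pkl","rb")); P=cloud(f)
m=(P[...,2]>.025)&(P[...,2]<.055)&(abs(P[...,0]-.53)<.1)&(abs(P[...,1]+.0)<.08); vv,uu=np.nonzero(m); X=P[m]
print("tin scene",m.sum(),rect(X[:,:2]))
E
```

```text
t 0.1 tcp [274.9 615.9 206.6] closing axis deg 65.95 tool z [-0.001 -0.001 -1.   ] j7 [-1.26  0.48  0.02  1.56 -0.01  1.11 -0.08]
tin depth (array([505. ,  -2.4]), array([ 62. , 137.7]), np.float32(172.5))
tin col 917 (array([510.6,   2.6]), array([ 69.8, 144.5]), np.float32(172.9))
stick 116 (array([459.3, 226.2]), array([44.1, 19.8]), np.float32(84.5))
stick 133 (array([447. , 305.4]), array([56.3, 19.6]), np.float32(76.3))
eraser (array([425.9, 124.9]), array([28.8, 57.9]), np.float32(91.6))
tin scene 427 (array([508.1,  -4.8]), array([ 66.4, 141.9]), np.float32(172.5))
```

Call:
{"api": "send_rows", "payload": {"deltas": [{"dx": 18,"dy": -32,"dz": -8,"rz": -7},{"dx": 36,"dy": -64,"dz": -16,"rz": -14},{"dx": 54,"dy": -96,"dz": -24,"rz": -21},{"dx": 72,"dy": -128,"dz": -32,"rz": -28},{"dx": 90,"dy": -160,"dz": -40,"rz": -35}], "jaw": 45, "newtons": 30}}

```text
$.deltas[0]: bad value
```

Call:
{"api": "send_rows", "payload": {"deltas": [{"dx": 16,"dy": -30,"dz": -12,"rz": -7},{"dx": 32,"dy": -60,"dz": -24,"rz": -14},{"dx": 48,"dy": -90,"dz": -36,"rz": -21},{"dx": 64,"dy": -120,"dz": -48,"rz": -28},{"dx": 82,"dy": -150,"dz": -60,"rz": -35}]}}

```text
$.deltas[0]: bad value
```

Call:
{"api": "send_rows", "payload": {"deltas": [{"rz": -5},{"rz": -9.7},{"rz": -9.7},{"rz": -9.7}]}}

```text
$.deltas[0]: bad value
```

```bash
python3 - <<'E'
from h import *
tcp()
f=r.grab_frame("scene"); cv2.imwrite("pics/s1.png",cv2.resize(f["frame"][120:260,90:290],None,fx=4,fy=4,interpolation=cv2.INTER_CUBIC))
E
```

```text
t 0.1 tcp [274.9 615.9 206.6] closing axis deg 65.95 tool z [-0.001 -0.001 -1.   ] j7 [-1.26  0.48  0.02  1.56 -0.01  1.11 -0.08]
```

Call:
{"api": "send_rows", "payload": {"deltas": [{"dx": 18,"dy": -32,"dz": -8,"rx": 0,"ry": 0,"rz": -7},{"dx": 36,"dy": -64,"dz": -16,"rx": 0,"ry": 0,"rz": -14},{"dx": 54,"dy": -96,"dz": -24,"rx": 0,"ry": 0,"rz": -21},{"dx": 72,"dy": -128,"dz": -32,"rx": 0,"ry": 0,"rz": -28},{"dx": 90,"dy": -160,"dz": -40,"rx": 0,"ry": 0,"rz": -35}], "jaw": 45, "newtons": 30}}

```text
clock: 0.57
tcp_pos: [0.3656, 0.4546, 0.1669]
orientation: [-1.556, -2.729, 0.0]
contact_force: [1.1, 1.0, -0.7]
grip_width: 0.0449
gripper_force: 0.0
```

Call:
{"api": "send_rows", "payload": {"deltas": [{"dx": 16,"dy": -30,"dz": -16,"rx": 0,"ry": 0,"rz": -7},{"dx": 33,"dy": -60,"dz": -32,"rx": 0,"ry": 0,"rz": -14},{"dx": 49,"dy": -90,"dz": -48,"rx": 0,"ry": 0,"rz": -21},{"dx": 66,"dy": -120,"dz": -64,"rx": 0,"ry": 0,"rz": -28},{"dx": 82,"dy": -150,"dz": -80,"rx": 0,"ry": 0,"rz": -35}]}}

```text
clock: 0.98
tcp_pos: [0.4477, 0.3049, 0.0868]
orientation: [2.305, 2.135, 0.001]
contact_force: [0.2, 1.6, -1.0]
grip_width: 0.0452
gripper_force: 0.0
```

Call:
{"api": "send_rows", "payload": {"deltas": [{"dx": 0,"dy": 0,"dz": -10,"rx": 0,"ry": 0,"rz": -5},{"dx": 0,"dy": 0,"dz": -20,"rx": 0,"ry": 0,"rz": -9.7},{"dx": 0,"dy": 0,"dz": -30,"rx": 0,"ry": 0,"rz": -9.7},{"dx": 0,"dy": 0,"dz": -30,"rx": 0,"ry": 0,"rz": -9.7}]}}

```text
clock: 1.32
tcp_pos: [0.4458, 0.3059, 0.0555]
orientation: [2.468, 1.943, -0.005]
contact_force: [-0.7, -0.5, -0.1]
grip_width: 0.0449
gripper_force: 0.0
```

```bash
python3 - <<'E'
from h import *
tcp()
f=r.grab_frame("scene"); cv2.imwrite("pics/s1.png",cv2.resize(f["frame"][120:260,90:290],None,fx=4,fy=4,interpolation=cv2.INTER_CUBIC))
E
```

```text
t 1.32 tcp [445.8 305.9  55.5] closing axis deg -13.58 tool z [-0.002 -0.002 -1.   ] j7 [-1.    0.48  0.35  2.02 -0.25  0.69 -0.72]
```

View pics/s1.png

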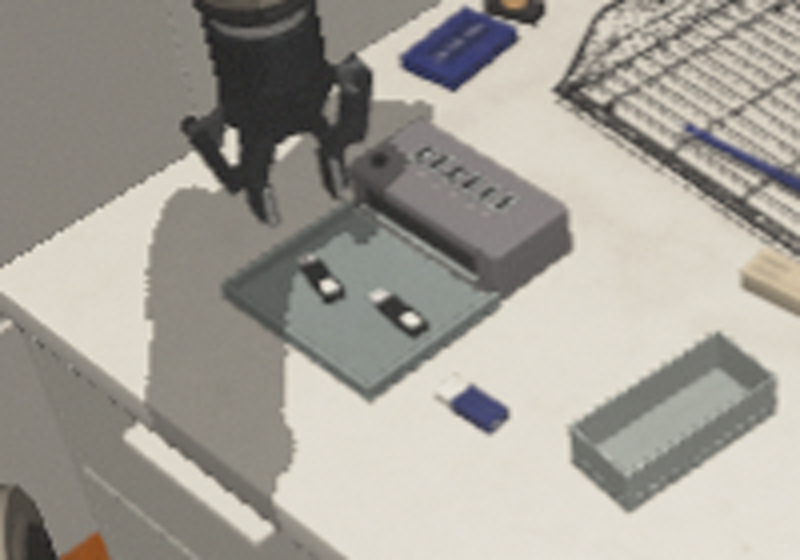

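The crop shows the open fingers' tips at about (270,220) and (340,200), with sticks at (320,278) and (400,312); I check the projected TCP against this.

```bash
python3 - <<'E'
from h import *
f=r.grab_frame("scene"); K,D,Rm,p=cam(f)
def pr(X): 
    return cv2.projectPoints((np.float64(X)-p)@Rm,np.zeros(3),np.zeros(3),K,D)[0].reshape(-1,2)
print((pr([[.446,.306,.055],[.446,.306,.044],[.447,.3054,.013],[.4599,.2322,.013]])-[90,120])*4)
P=cloud(f); Q=P[120:190,125:195].reshape(-1,3); c=(abs(Q[:,0]-.446)<.06)&(abs(Q[:,1]-.306)<.06)&(Q[:,2]>.03)
q=Q[c]; print(len(q), q[np.argsort(q[:,2])[:12]].round(3))
E
```

```text
[[304.20700829 230.16590964]
 [306.62571525 241.13564087]
 [314.82726233 271.02484128]
 [393.45375697 306.11490736]]
1501 [[0.469 0.304 0.082]
 [0.423 0.303 0.083]
 [0.417 0.308 0.084]
 [0.466 0.291 0.084]
 [0.465 0.295 0.086]
 [0.414 0.3   0.086]
 [0.471 0.287 0.087]
 [0.466 0.291 0.087]
 [0.416 0.302 0.087]
 [0.467 0.296 0.088]
 [0.469 0.308 0.088]
 [0.468 0.288 0.088]]
```

Call:
{"api": "send_rows", "payload": {"deltas": [{"dx": 1,"dy": 0,"dz": -10,"rx": 0,"ry": 0,"rz": 0},{"dx": 1,"dy": 0,"dz": -20,"rx": 0,"ry": 0,"rz": 0},{"dx": 1,"dy": 0,"dz": -20,"rx": 0,"ry": 0,"rz": 0}]}}

```text
clock: 1.67
tcp_pos: [0.4471, 0.306, 0.0357]
orientation: [-2.47, -1.941, 0.004]
contact_force: [-0.1, -0.1, -0.3]
grip_width: 0.0449
gripper_force: 0.0
```

```bash
python3 - <<'E'
from h import *
tcp()
f=r.grab_frame("scene"); cv2.imwrite("pics/s2.png",cv2.resize(f["frame"][150:225,135:235],None,fx=8,fy=8,interpolation=cv2.INTER_CUBIC))
P=cloud(f); Q=P[120:200,125:195].reshape(-1,3); c=(abs(Q[:,0]-.446)<.06)&(abs(Q[:,1]-.306)<.06)&(Q[:,2]>.025)
q=Q[c]; print(len(q), q[np.argsort(q[:,2])[:12]].round(3))
E
```

```text
t 1.67 tcp [447.1 306.   35.7] closing axis deg -13.68 tool z [-0.002 -0.001 -1.   ] j7 [-0.98  0.51  0.34  2.03 -0.27  0.65 -0.7 ]
1637 [[0.469 0.296 0.06 ]
 [0.469 0.3   0.061]
 [0.423 0.304 0.063]
 [0.417 0.302 0.064]
 [0.47  0.305 0.065]
 [0.469 0.299 0.066]
 [0.466 0.287 0.067]
 [0.418 0.301 0.067]
 [0.467 0.292 0.067]
 [0.416 0.303 0.068]
 [0.478 0.29  0.069]
 [0.472 0.31  0.069]]
```

View pics/s2.png

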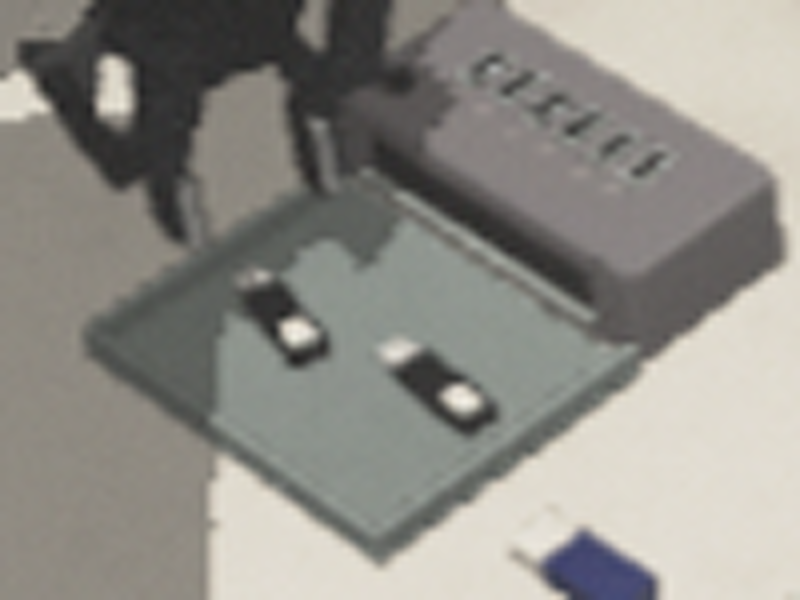

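The crop shows the fingertips at about (190,240) and (330,190) still well above the left stick (285,315), i.e. higher than the stated TCP offset suggests.

```bash
python3 - <<'E'
from h import *
f=r.grab_frame("scene"); 
for z in (.03,.04,.05,.06,.07): print(z,ray(f,[[158.75,180],[176,173.75]],z)[:,:2].round(3).tolist())
f=r.grab_frame("top"); P=cloud(f); 
m=(P[...,2]>.03)&(P[...,2]<.4)&(abs(P[...,0]-.446)<.09)&(abs(P[...,1]-.306)<.09); print("top",m.sum())
cv2.imwrite("pics/t2.png",cv2.resize(f["frame"][190:290,80:200],None,fx=5,fy=5))
E
```

```text
0.03 [[0.44, 0.338], [0.493, 0.321]]
0.04 [[0.434, 0.329], [0.486, 0.311]]
0.05 [[0.428, 0.319], [0.48, 0.301]]
0.06 [[0.422, 0.309], [0.473, 0.292]]
0.07 [[0.416, 0.299], [0.467, 0.282]]
top 1896
```

Call:
{"api": "send_rows", "payload": {"deltas": [{"dx": 0,"dy": 0,"dz": -5,"rx": 0,"ry": 0,"rz": 0},{"dx": 0,"dy": 0,"dz": -10,"rx": 0,"ry": 0,"rz": 0},{"dx": 0,"dy": 0,"dz": -10,"rx": 0,"ry": 0,"rz": 0}]}}

```text
clock: 2.07
tcp_pos: [0.4476, 0.3061, 0.0266]
orientation: [2.471, 1.94, -0.002]
contact_force: [-0.5, -0.6, 0.2]
grip_width: 0.0454
gripper_force: 0.0
```

Call:
{"api": "send_rows", "payload": {"deltas": [{"dx": 0,"dy": 0,"dz": -5,"rx": 0,"ry": 0,"rz": 0},{"dx": 0,"dy": 0,"dz": -9,"rx": 0,"ry": 0,"rz": 0},{"dx": 0,"dy": 0,"dz": -9,"rx": 0,"ry": 0,"rz": 0}]}}

```text
clock: 2.32
tcp_pos: [0.4476, 0.3061, 0.0175]
orientation: [2.471, 1.94, -0.002]
contact_force: [-0.2, 0.2, -0.0]
grip_width: 0.0454
gripper_force: 0.0
```

```bash
python3 - <<'E'
from h import *
tcp()
f=r.grab_frame("scene"); cv2.imwrite("pics/s3.png",cv2.resize(f["frame"][150:225,135:235],None,fx=8,fy=8,interpolation=cv2.INTER_CUBIC))
P=cloud(f); Q=P[120:200,125:195].reshape(-1,3); c=(abs(Q[:,0]-.446)<.06)&(abs(Q[:,1]-.306)<.06)&(Q[:,2]>.018)
q=Q[c]; print(len(q), q[np.argsort(q[:,2])[:12]].round(3))
E
```

```text
t 2.32 tcp [447.6 306.1  17.5] closing axis deg -13.74 tool z [-0.001 -0.001 -1.   ] j7 [-0.97  0.54  0.32  2.03 -0.29  0.61 -0.69]
1778 [[0.477 0.343 0.018]
 [0.392 0.338 0.019]
 [0.432 0.345 0.019]
 [0.397 0.344 0.02 ]
 [0.455 0.345 0.02 ]
 [0.487 0.343 0.02 ]
 [0.419 0.309 0.042]
 [0.47  0.301 0.044]
 [0.473 0.29  0.044]
 [0.468 0.294 0.045]
 [0.42  0.301 0.046]
 [0.469 0.303 0.047]]
```

View pics/s3.png

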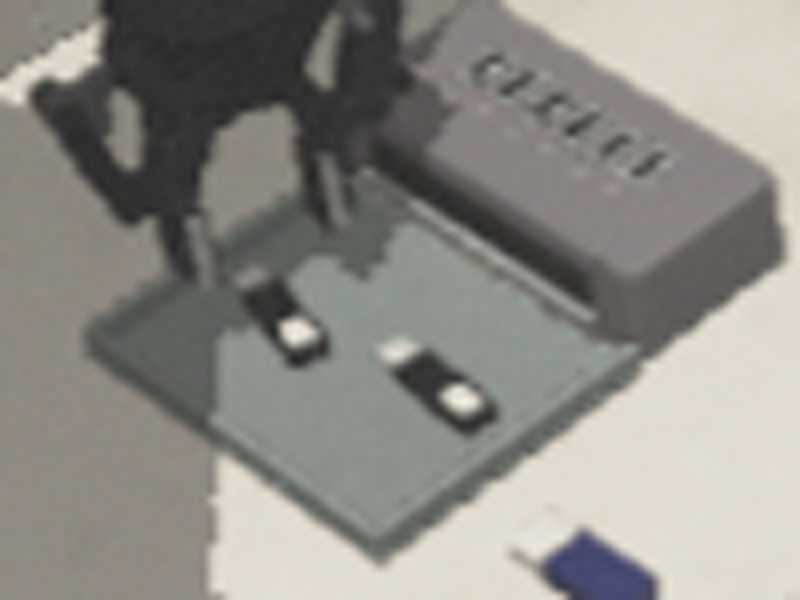

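The crop shows tips at about (205,285) and (335,225), around 40 mm above the tray by depth, so I descend further with force checks.

Call:
{"api": "send_rows", "payload": {"deltas": [{"dx": 0,"dy": 0,"dz": -6,"rx": 0,"ry": 0,"rz": 0},{"dx": 0,"dy": 0,"dz": -12,"rx": 0,"ry": 0,"rz": 0},{"dx": 0,"dy": 0,"dz": -18,"rx": 0,"ry": 0,"rz": 0},{"dx": 0,"dy": 0,"dz": -18,"rx": 0,"ry": 0,"rz": 0}]}}

```text
clock: 2.7
tcp_pos: [0.4473, 0.3059, -0.001]
orientation: [2.471, 1.94, -0.003]
contact_force: [-0.5, -0.3, -0.6]
grip_width: 0.0449
gripper_force: 0.0
```

```bash
cat >> h.py <<'E'
def tips(x,y,zmin,rad=.06,box=None):
    f=r.grab_frame("scene"); P=cloud(f); g=f["frame"].max(2)
    c=(abs(P[...,0]-x)<rad)&(abs(P[...,1]-y)<rad)&(P[...,2]>zmin)
    q=P[c]; print(len(q)); print(q[np.argsort(q[:,2])[:14]].round(3).tolist())
    return f
E
python3 - <<'E'
from h import *
tcp(); tips(.4476,.306,.017,.04)
E
```

```text
t 2.7 tcp [447.3 305.9  -1. ] closing axis deg -13.75 tool z [-0.002 -0.001 -1.   ] j7 [-0.95  0.57  0.3   2.04 -0.3   0.58 -0.68]
2066
[[0.483, 0.345, 0.017], [0.443, 0.294, 0.017], [0.434, 0.279, 0.018], [0.456, 0.345, 0.019], [0.421, 0.345, 0.019], [0.465, 0.342, 0.019], [0.469, 0.296, 0.023], [0.468, 0.298, 0.026], [0.474, 0.29, 0.027], [0.469, 0.289, 0.027], [0.419, 0.303, 0.029], [0.47, 0.304, 0.03], [0.416, 0.305, 0.03], [0.422, 0.302, 0.031]]
```

Call:
{"api": "send_rows", "payload": {"deltas": [{"dx": 0,"dy": 0,"dz": -3,"rx": 0,"ry": 0,"rz": 0},{"dx": 0,"dy": 0,"dz": -3,"rx": 0,"ry": 0,"rz": 0},{"dx": 0,"dy": 0,"dz": -3,"rx": 0,"ry": 0,"rz": 0}], "jaw": 28}}

```text
clock: 3.0
tcp_pos: [0.4481, 0.3064, -0.0026]
orientation: [2.471, 1.939, 0.0]
contact_force: [-0.3, -0.9, -0.1]
grip_width: 0.028
gripper_force: 0.0
```

```bash
python3 - <<'E'
from h import *
tcp(); f=tips(.4476,.306,.02,.036)
E
```

```text
t 3.0 tcp [448.1 306.4  -2.6] closing axis deg -13.75 tool z [ 0.  0. -1.] j7 [-0.95  0.58  0.3   2.04 -0.31  0.57 -0.67]
1436
[[0.46, 0.294, 0.022], [0.462, 0.305, 0.022], [0.428, 0.303, 0.023], [0.46, 0.298, 0.024], [0.466, 0.291, 0.024], [0.426, 0.304, 0.024], [0.429, 0.298, 0.026], [0.462, 0.291, 0.027], [0.463, 0.31, 0.027], [0.462, 0.304, 0.027], [0.469, 0.295, 0.028], [0.46, 0.297, 0.028], [0.426, 0.303, 0.029], [0.427, 0.299, 0.03]]
```

Call:
{"api": "send_rows", "payload": {"deltas": [{"dx": 1,"dy": 2,"dz": -5,"rx": 0,"ry": 0,"rz": 0},{"dx": 2,"dy": 3,"dz": -10,"rx": 0,"ry": 0,"rz": 0},{"dx": 2,"dy": 3,"dz": -13,"rx": 0,"ry": 0,"rz": 0},{"dx": 2,"dy": 3,"dz": -13,"rx": 0,"ry": 0,"rz": 0}]}}

```text
clock: 3.38
tcp_pos: [0.4497, 0.3092, -0.0165]
orientation: [2.471, 1.94, -0.002]
contact_force: [0.3, -0.5, -0.5]
grip_width: 0.0283
gripper_force: 0.0
```

```bash
python3 - <<'E'
from h import *
tcp(); f=tips(.45,.306,.0,.025)
cv2.imwrite("pics/s4.png",cv2.resize(f["frame"][160:220,130:210],None,fx=10,fy=10,interpolation=cv2.INTER_CUBIC))
E
```

```text
t 3.38 tcp [449.7 309.2 -16.5] closing axis deg -13.74 tool z [-0.001 -0.001 -1.   ] j7 [-0.94  0.61  0.29  2.03 -0.32  0.55 -0.67]
517
[[0.466, 0.302, 0.0], [0.461, 0.301, 0.0], [0.431, 0.302, 0.001], [0.438, 0.301, 0.001], [0.462, 0.292, 0.001], [0.464, 0.304, 0.001], [0.432, 0.294, 0.001], [0.459, 0.289, 0.001], [0.427, 0.293, 0.001], [0.472, 0.294, 0.001], [0.47, 0.296, 0.001], [0.434, 0.283, 0.002], [0.435, 0.289, 0.002], [0.435, 0.302, 0.002]]
```

View pics/s4.png

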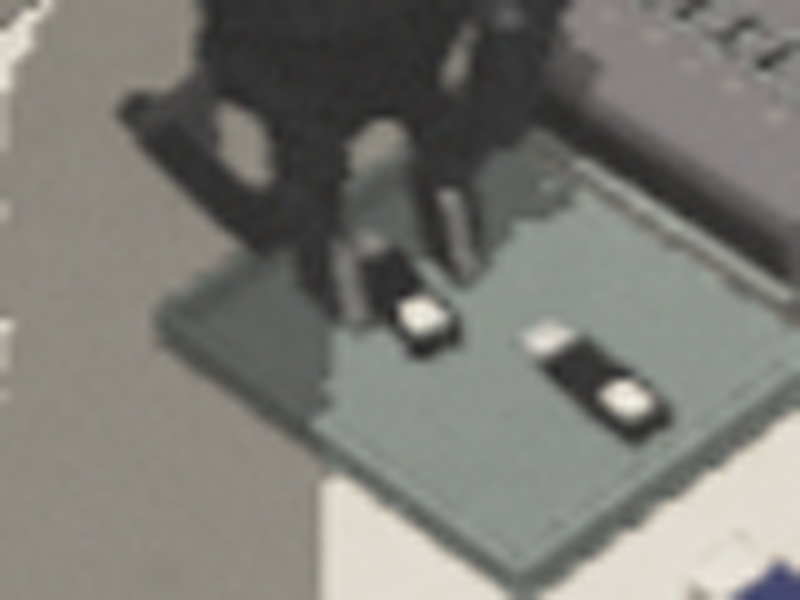

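The crop shows the fingertips at (350,320) and (465,275) straddling the left stick, whose centre is at about (408,292). I close.

Call:
{"api": "send_rows", "payload": {"deltas": [{"dx": 0,"dy": 0,"dz": -2,"rx": 0,"ry": 0,"rz": 0},{"dx": 0,"dy": 0,"dz": -2,"rx": 0,"ry": 0,"rz": 0},{"dx": 0,"dy": 0,"dz": -2,"rx": 0,"ry": 0,"rz": 0},{"dx": 0,"dy": 0,"dz": -2,"rx": 0,"ry": 0,"rz": 0}], "jaw": 8, "newtons": 30}}

```text
clock: 3.77
tcp_pos: [0.4503, 0.3094, -0.0175]
orientation: [2.471, 1.939, 0.001]
contact_force: [-0.2, -0.7, 1.1]
grip_width: 0.0156
gripper_force: 29.4
```

Call:
{"api": "send_rows", "payload": {"deltas": [{"dx": 0,"dy": 0,"dz": 25,"rx": 0,"ry": 0,"rz": 0},{"dx": 0,"dy": 0,"dz": 55,"rx": 0,"ry": 0,"rz": 0},{"dx": 0,"dy": -25,"dz": 80,"rx": 0,"ry": 0,"rz": -6},{"dx": 4,"dy": -55,"dz": 90,"rx": 0,"ry": 0,"rz": -13},{"dx": 6,"dy": -85,"dz": 90,"rx": 0,"ry": 0,"rz": -20}]}}

```text
clock: 4.18
tcp_pos: [0.458, 0.2251, 0.075]
orientation: [-2.773, -1.474, -0.009]
contact_force: [-0.0, -0.8, -0.2]
grip_width: 0.0159
gripper_force: 29.4
```

Call:
{"api": "send_rows", "payload": {"deltas": [{"dx": 4,"dy": -30,"dz": 0,"rx": 0,"ry": 0,"rz": -7},{"dx": 8,"dy": -60,"dz": 0,"rx": 0,"ry": 0,"rz": -14},{"dx": 12,"dy": -90,"dz": 0,"rx": 0,"ry": 0,"rz": -21},{"dx": 16,"dy": -120,"dz": 0,"rx": 0,"ry": 0,"rz": -28},{"dx": 20,"dy": -150,"dz": 0,"rx": 0,"ry": 0,"rz": -35}]}}

```text
clock: 4.6
tcp_pos: [0.476, 0.0731, 0.0725]
orientation: [-3.089, -0.57, -0.001]
contact_force: [-0.0, -0.3, -0.3]
grip_width: 0.0157
gripper_force: 29.4
```

Call:
{"api": "send_rows", "payload": {"deltas": [{"dx": 0,"dy": -20,"dz": 0,"rx": 0,"ry": 0,"rz": -7},{"dx": 0,"dy": -40,"dz": 0,"rx": 0,"ry": 0,"rz": -14},{"dx": 0,"dy": -60,"dz": 0,"rx": 0,"ry": 0,"rz": -21},{"dx": 0,"dy": -68,"dz": 0,"rx": 0,"ry": 0,"rz": -28},{"dx": 0,"dy": -68,"dz": 0,"rx": 0,"ry": 0,"rz": -29}]}}

```text
clock: 5.02
tcp_pos: [0.4758, 0.0041, 0.0725]
orientation: [3.132, -0.225, 0.0]
contact_force: [-0.4, 0.4, 0.8]
grip_width: 0.016
gripper_force: 29.4
```

```bash
python3 - <<'E'
from h import *
tcp(); print(r.get_obs()["grip_width"],r.get_obs()["gripper_force"])
f=tips(.476,.006,.045,.06)
cv2.imwrite("pics/s5.png",cv2.resize(f["frame"][170:260,210:310],None,fx=6,fy=6,interpolation=cv2.INTER_CUBIC))
E
```

```text
t 5.02 tcp [475.8   4.1  72.5] closing axis deg -98.23 tool z [ 0.    -0.001 -1.   ] j7 [-0.78  0.45  0.8   2.18 -0.5   0.7  -1.35]
0.016037805281217225 29.411917626857758
4486
[[0.448, 0.002, 0.095], [0.448, 0.006, 0.095], [0.461, -0.003, 0.096], [0.467, -0.005, 0.096], [0.449, -0.0, 0.096], [0.467, -0.012, 0.096], [0.448, 0.009, 0.097], [0.461, -0.007, 0.097], [0.471, -0.012, 0.098], [0.449, -0.004, 0.098], [0.455, -0.006, 0.098], [0.495, -0.008, 0.098], [0.476, 0.007, 0.099], [0.451, -0.002, 0.099]]
```

View pics/s5.png

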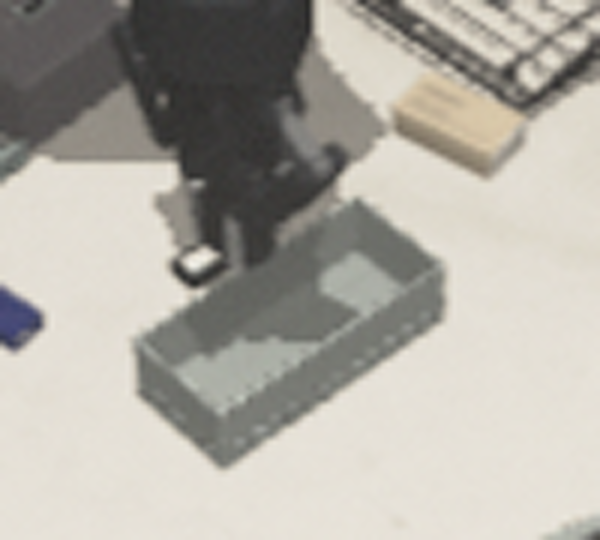

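The crop shows the stick's end at (200,262) held level between the fingers over the near end of the tin, whose rim corners lie at (138,342), (225,410), (443,265) and (357,203).

```bash
python3 - <<'E'
from h import *
f=r.grab_frame("scene"); P=cloud(f)
m=(P[...,2]>.085)&(P[...,2]<.103)&(P[...,0]<.462)&(P[...,0]>.43)&(abs(P[...,1])<.03)
q=P[m]; print(len(q)); print(q[np.argsort(q[:,0])].round(3)[:40].tolist())
print("y range",np.percentile(q[:,1],[2,50,98]))
E
```

```text
38
[[0.445, -0.001, 0.099], [0.446, 0.004, 0.098], [0.447, 0.001, 0.1], [0.448, 0.012, 0.103], [0.448, -0.001, 0.097], [0.448, 0.01, 0.096], [0.448, 0.006, 0.103], [0.448, 0.014, 0.098], [0.449, 0.003, 0.101], [0.449, -0.004, 0.102], [0.449, -0.0, 0.103], [0.449, 0.011, 0.099], [0.449, -0.003, 0.097], [0.45, 0.001, 0.098], [0.45, 0.004, 0.102], [0.451, 0.012, 0.1], [0.452, 0.013, 0.102], [0.453, -0.004, 0.099], [0.453, 0.01, 0.1], [0.453, 0.007, 0.103], [0.453, 0.004, 0.101], [0.455, 0.005, 0.102], [0.455, 0.002, 0.101], [0.456, -0.001, 0.098], [0.456, -0.001, 0.102], [0.456, 0.003, 0.103], [0.457, 0.011, 0.1], [0.457, -0.003, 0.098], [0.458, 0.008, 0.101], [0.458, -0.002, 0.101], [0.458, 0.012, 0.102], [0.459, 0.005, 0.103], [0.459, 0.002, 0.101], [0.46, -0.005, 0.101], [0.461, -0.0, 0.101], [0.461, -0.003, 0.095], [0.462, 0.008, 0.103], [0.462, 0.005, 0.101]]
y range [-0.00422707  0.00329831  0.01349587]
```

Call:
{"api": "send_rows", "payload": {"deltas": [{"dx": -1,"dy": -2,"dz": -15,"rx": 0,"ry": 0,"rz": 0.7},{"dx": -1,"dy": -2,"dz": -30,"rx": 0,"ry": 0,"rz": 0.7},{"dx": -1,"dy": -2,"dz": -45,"rx": 0,"ry": 0,"rz": 0.7},{"dx": -1,"dy": -2,"dz": -55,"rx": 0,"ry": 0,"rz": 0.7},{"dx": -1,"dy": -2,"dz": -60,"rx": 0,"ry": 0,"rz": 0.7}]}}

```text
clock: 5.53
tcp_pos: [0.4745, 0.0055, 0.0112]
orientation: [-3.136, 0.187, 0.003]
contact_force: [0.3, -0.3, -0.3]
grip_width: 0.0156
gripper_force: 29.4
```

Call:
{"api": "send_rows", "payload": {"deltas": [{"dx": 0,"dy": 0,"dz": -8,"rx": 0,"ry": 0,"rz": 0},{"dx": 0,"dy": 0,"dz": -16,"rx": 0,"ry": 0,"rz": 0},{"dx": 0,"dy": 0,"dz": -24,"rx": 0,"ry": 0,"rz": 0},{"dx": 0,"dy": 0,"dz": -26,"rx": 0,"ry": 0,"rz": 0},{"dx": 0,"dy": 0,"dz": -26,"rx": 0,"ry": 0,"rz": 0}]}}

```text
clock: 5.95
tcp_pos: [0.4748, 0.0043, -0.0141]
orientation: [3.135, -0.193, -0.001]
contact_force: [0.5, 0.0, -0.4]
grip_width: 0.0156
gripper_force: 29.4
```

Call:
{"api": "send_rows", "payload": {"deltas": [{"dx": 0,"dy": -2,"dz": -2,"rx": 0,"ry": 0,"rz": 0},{"dx": 0,"dy": -2,"dz": -3,"rx": 0,"ry": 0,"rz": 0},{"dx": 0,"dy": -2,"dz": -3,"rx": 0,"ry": 0,"rz": 0}]}}

```text
clock: 6.2
tcp_pos: [0.4752, 0.0023, -0.0165]
orientation: [-3.136, 0.194, -0.0]
contact_force: [0.2, 1.1, -0.4]
grip_width: 0.0158
gripper_force: 29.4
```

Call:
{"api": "send_rows", "payload": {"deltas": [{"dx": 0,"dy": 0,"dz": 0,"rx": 0,"ry": 0,"rz": 0},{"dx": 0,"dy": 0,"dz": 0,"rx": 0,"ry": 0,"rz": 0}], "jaw": 24}}

```text
clock: 6.37
tcp_pos: [0.4753, 0.0025, -0.0164]
orientation: [-3.136, 0.193, -0.001]
contact_force: [-0.1, 0.5, -0.0]
grip_width: 0.024
gripper_force: 0.0
```

Call:
{"api": "send_rows", "payload": {"deltas": [{"dx": 0,"dy": 0,"dz": 30,"rx": 0,"ry": 0,"rz": 0},{"dx": 0,"dy": 0,"dz": 65,"rx": 0,"ry": 0,"rz": 0},{"dx": 0,"dy": 20,"dz": 75,"rx": 0,"ry": 0,"rz": 7},{"dx": 0,"dy": 45,"dz": 75,"rx": 0,"ry": 0,"rz": 14},{"dx": -2,"dy": 70,"dz": 75,"rx": 0,"ry": 0,"rz": 21}]}}

```text
clock: 6.78
tcp_pos: [0.4743, 0.0732, 0.0597]
orientation: [-3.117, -0.388, -0.005]
contact_force: [-0.1, -0.3, -0.9]
grip_width: 0.0241
gripper_force: 0.0
```

Call:
{"api": "send_rows", "payload": {"deltas": [{"dx": -2,"dy": 30,"dz": 0,"rx": 0,"ry": 0,"rz": 7},{"dx": -4,"dy": 60,"dz": 0,"rx": 0,"ry": 0,"rz": 14},{"dx": -6,"dy": 90,"dz": 0,"rx": 0,"ry": 0,"rz": 21},{"dx": -8,"dy": 120,"dz": 0,"rx": 0,"ry": 0,"rz": 28},{"dx": -10,"dy": 145,"dz": 0,"rx": 0,"ry": 0,"rz": 35}], "jaw": 32}}

```text
clock: 7.2
tcp_pos: [0.4627, 0.2199, 0.0587]
orientation: [-2.854, -1.312, -0.001]
contact_force: [0.9, -0.0, 0.1]
grip_width: 0.0326
gripper_force: 0.0
```

Call:
{"api": "send_rows", "payload": {"deltas": [{"dx": 0,"dy": 9,"dz": -5,"rx": 0,"ry": 0,"rz": 7},{"dx": 0,"dy": 18,"dz": -10,"rx": 0,"ry": 0,"rz": 14},{"dx": 0,"dy": 18,"dz": -15,"rx": 0,"ry": 0,"rz": 21},{"dx": 0,"dy": 18,"dz": -20,"rx": 0,"ry": 0,"rz": 28},{"dx": 0,"dy": 18,"dz": -25,"rx": 0,"ry": 0,"rz": 35.5}]}}

```text
clock: 7.62
tcp_pos: [0.463, 0.2357, 0.0333]
orientation: [2.326, 2.112, 0.0]
contact_force: [0.5, 0.4, -1.0]
grip_width: 0.0321
gripper_force: 0.0
```

```bash
python3 - <<'E'
from h import *
tcp()
f=tips(.463,.236,.04,.036)
P=cloud(f)
m=(abs(P[...,0]-.463)<.04)&(abs(P[...,1]-.236)<.036)&(P[...,2]>.045)&(P[...,2]<.075); q=P[m]
for s in(-1,1):
    k=q[(q[:,0]-.461)*s>8e-3]; print(len(k),np.percentile(k,[3,50,97],axis=0).round(4).tolist())
I=f["frame"].astype(int); m=(P[...,2]<.022)&(P[...,2]>0)&(abs(P[...,0]-.46)<.05)&(abs(P[...,1]-.235)<.035)
bgr=I[m]; d=(np.abs(I-np.median(bgr,0)).max(2)>30)&m; vv,uu=np.nonzero(d); X=ray(f,np.c_[uu,vv],.011)
print("stick B scene",len(X),rect(X[:,:2]))
E
```

```text
t 7.62 tcp [463.  235.7  33.3] closing axis deg -5.51 tool z [ 0.  0. -1.] j7 [-0.83  0.48  0.3   2.08 -0.24  0.61 -0.46]
1416
[[0.481, 0.24, 0.056], [0.477, 0.227, 0.059], [0.441, 0.229, 0.06], [0.48, 0.242, 0.06], [0.438, 0.231, 0.06], [0.477, 0.23, 0.061], [0.441, 0.225, 0.062], [0.477, 0.222, 0.062], [0.489, 0.227, 0.062], [0.478, 0.232, 0.063], [0.48, 0.237, 0.063], [0.445, 0.225, 0.063], [0.442, 0.226, 0.064], [0.435, 0.235, 0.064]]
25 [[0.4321, 0.2248, 0.06], [0.4385, 0.2292, 0.0713], [0.4435, 0.2429, 0.074]]
28 [[0.4752, 0.22, 0.0582], [0.4796, 0.227, 0.0672], [0.4896, 0.2406, 0.0746]]
stick B scene 167 (array([455.5, 232.1]), array([97.8, 67.9]), np.float32(0.1))
```

Call:
{"api": "send_rows", "payload": {"deltas": [{"dx": 0,"dy": 0,"dz": -12,"rx": 0,"ry": 0,"rz": 0},{"dx": 0,"dy": 0,"dz": -24,"rx": 0,"ry": 0,"rz": 0},{"dx": 0,"dy": 0,"dz": -36,"rx": 0,"ry": 0,"rz": 0},{"dx": 0,"dy": 0,"dz": -42,"rx": 0,"ry": 0,"rz": 0},{"dx": 0,"dy": 0,"dz": -42,"rx": 0,"ry": 0,"rz": 0}]}}

```text
clock: 8.08
tcp_pos: [0.4618, 0.2346, -0.0106]
orientation: [-2.334, -2.103, 0.006]
contact_force: [-0.9, -0.1, -0.4]
grip_width: 0.032
gripper_force: 0.0
```

Call:
{"api": "send_rows", "payload": {"deltas": [{"dx": 0,"dy": 0,"dz": -5,"rx": 0,"ry": 0,"rz": 0},{"dx": 0,"dy": 0,"dz": -9,"rx": 0,"ry": 0,"rz": 0},{"dx": 0,"dy": 0,"dz": -9,"rx": 0,"ry": 0,"rz": 0}]}}

```text
clock: 8.33
tcp_pos: [0.4629, 0.2353, -0.0181]
orientation: [-2.333, -2.104, 0.001]
contact_force: [0.3, 1.1, 0.2]
grip_width: 0.0316
gripper_force: 0.0
```

Call:
{"api": "send_rows", "payload": {"deltas": [{"dx": 0,"dy": 0,"dz": 0,"rx": 0,"ry": 0,"rz": 0},{"dx": 0,"dy": 0,"dz": 0,"rx": 0,"ry": 0,"rz": 0},{"dx": 0,"dy": 0,"dz": 0,"rx": 0,"ry": 0,"rz": 0},{"dx": 0,"dy": 0,"dz": 0,"rx": 0,"ry": 0,"rz": 0}], "jaw": 8}}

```text
clock: 8.67
tcp_pos: [0.4633, 0.2355, -0.0173]
orientation: [2.333, 2.104, 0.001]
contact_force: [-0.4, 0.0, 0.3]
grip_width: 0.0158
gripper_force: 31.4
```

Call:
{"api": "send_rows", "payload": {"deltas": [{"dx": 0,"dy": 0,"dz": 25,"rx": 0,"ry": 0,"rz": 0},{"dx": 0,"dy": 0,"dz": 55,"rx": 0,"ry": 0,"rz": 0},{"dx": 0,"dy": -20,"dz": 80,"rx": 0,"ry": 0,"rz": -7},{"dx": 5,"dy": -45,"dz": 90,"rx": 0,"ry": 0,"rz": -14},{"dx": 15,"dy": -70,"dz": 90,"rx": 0,"ry": 0,"rz": -21}]}}

```text
clock: 9.08
tcp_pos: [0.479, 0.1661, 0.0751]
orientation: [-2.679, -1.638, -0.007]
contact_force: [-0.1, 1.1, -0.6]
grip_width: 0.0155
gripper_force: 31.4
```

Call:
{"api": "send_rows", "payload": {"deltas": [{"dx": 10,"dy": -27,"dz": 0,"rx": 0,"ry": 0,"rz": -7},{"dx": 20,"dy": -54,"dz": 0,"rx": 0,"ry": 0,"rz": -14},{"dx": 30,"dy": -81,"dz": 0,"rx": 0,"ry": 0,"rz": -21},{"dx": 40,"dy": -108,"dz": 0,"rx": 0,"ry": 0,"rz": -28},{"dx": 50,"dy": -130,"dz": 0,"rx": 0,"ry": 0,"rz": -35}]}}

```text
clock: 9.5
tcp_pos: [0.5283, 0.0332, 0.0728]
orientation: [3.05, 0.752, 0.001]
contact_force: [-0.0, -0.0, -0.3]
grip_width: 0.0156
gripper_force: 31.4
```

Call:
{"api": "send_rows", "payload": {"deltas": [{"dx": 5,"dy": -20,"dz": 0,"rx": 0,"ry": 0,"rz": -7},{"dx": 10,"dy": -41,"dz": 0,"rx": 0,"ry": 0,"rz": -14},{"dx": 10,"dy": -41,"dz": 0,"rx": 0,"ry": 0,"rz": -21},{"dx": 10,"dy": -41,"dz": 0,"rx": 0,"ry": 0,"rz": -28},{"dx": 10,"dy": -41,"dz": 0,"rx": 0,"ry": 0,"rz": -36}]}}

```text
clock: 9.92
tcp_pos: [0.5382, -0.0061, 0.0726]
orientation: [-3.135, 0.205, -0.001]
contact_force: [-0.4, -0.0, -0.5]
grip_width: 0.0159
gripper_force: 31.4
```

```bash
python3 - <<'E'
from h import *
tcp(); print(r.get_obs()["grip_width"])
f=r.grab_frame("scene"); P=cloud(f)
m=(P[...,2]>.085)&(P[...,2]<.103)&(P[...,0]<.525)&(P[...,0]>.49)&(abs(P[...,1])<.03)
q=P[m]; print(len(q)); print(np.percentile(q,[2,10,50,90,98],axis=0).round(4).tolist())
I=f["frame"].astype(int); m=(P[...,2]<.022)&(P[...,2]>-.005)&(abs(P[...,0]-.476)<.04)&(abs(P[...,1]-.0)<.028)
d=(I.max(2)<70)&m; print("dark in tin",d.sum(),rect(ray(f,np.argwhere(d)[:,::-1],.012)[:,:2]))
E
```

```text
t 9.92 tcp [538.2  -6.1  72.6] closing axis deg -97.47 tool z [ 0.  0. -1.] j7 [-0.69  0.54  0.77  2.04 -0.54  0.77 -1.29]
0.015878293248501527
31
[[0.5095, -0.0161, 0.0949], [0.5103, -0.0156, 0.0965], [0.5167, -0.0093, 0.1011], [0.5227, -0.0016, 0.1026], [0.5241, 0.0004, 0.1029]]
dark in tin 20 (array([475.4,  -2.7]), array([10.2, 17.4]), np.float32(172.5))
```

Call:
{"api": "send_rows", "payload": {"deltas": [{"dx": 0,"dy": 1,"dz": -15,"rx": 0,"ry": 0,"rz": 0},{"dx": 0,"dy": 1,"dz": -30,"rx": 0,"ry": 0,"rz": 0},{"dx": 0,"dy": 1,"dz": -45,"rx": 0,"ry": 0,"rz": 0},{"dx": 0,"dy": 1,"dz": -55,"rx": 0,"ry": 0,"rz": 0},{"dx": 0,"dy": 1,"dz": -60,"rx": 0,"ry": 0,"rz": 0}]}}

```text
clock: 10.38
tcp_pos: [0.5374, -0.0044, 0.0113]
orientation: [3.136, -0.19, -0.002]
contact_force: [0.1, 0.4, -0.0]
grip_width: 0.0161
gripper_force: 31.4
```

Call:
{"api": "send_rows", "payload": {"deltas": [{"dx": 0,"dy": 0,"dz": -9,"rx": 0,"ry": 0,"rz": 0},{"dx": 0,"dy": 0,"dz": -18,"rx": 0,"ry": 0,"rz": 0},{"dx": 0,"dy": 0,"dz": -26,"rx": 0,"ry": 0,"rz": 0},{"dx": 0,"dy": 0,"dz": -29,"rx": 0,"ry": 0,"rz": 0},{"dx": 0,"dy": 0,"dz": -29,"rx": 0,"ry": 0,"rz": 0}]}}

```text
clock: 10.8
tcp_pos: [0.5377, -0.0047, -0.0173]
orientation: [3.135, -0.193, -0.002]
contact_force: [0.1, 0.2, 0.5]
grip_width: 0.0157
gripper_force: 31.4
```

Call:
{"api": "send_rows", "payload": {"deltas": [{"dx": 0,"dy": 0,"dz": 0,"rx": 0,"ry": 0,"rz": 0},{"dx": 0,"dy": 0,"dz": 0,"rx": 0,"ry": 0,"rz": 0}], "jaw": 24}}

```text
clock: 10.97
tcp_pos: [0.5385, -0.0047, -0.0162]
orientation: [-3.136, 0.193, -0.001]
contact_force: [0.6, 0.5, 0.7]
grip_width: 0.024
gripper_force: 0.0
```

Call:
{"api": "send_rows", "payload": {"deltas": [{"dx": 0,"dy": 0,"dz": 25,"rx": 0,"ry": 0,"rz": 0},{"dx": 0,"dy": 0,"dz": 55,"rx": 0,"ry": 0,"rz": 0},{"dx": 0,"dy": -10,"dz": 85,"rx": 0,"ry": 0,"rz": 0},{"dx": 0,"dy": -45,"dz": 100,"rx": 0,"ry": 0,"rz": 0},{"dx": 0,"dy": -85,"dz": 100,"rx": 0,"ry": 0,"rz": 0}]}}

```text
clock: 11.38
tcp_pos: [0.5413, -0.088, 0.087]
orientation: [-3.134, 0.184, -0.01]
contact_force: [0.9, -0.7, 0.0]
grip_width: 0.0239
gripper_force: 0.0
```

Call:
{"api": "send_rows", "payload": {"deltas": [{"dx": -12,"dy": -28,"dz": 0,"rx": 0,"ry": 0,"rz": -4},{"dx": -24,"dy": -58,"dz": 0,"rx": 0,"ry": 0,"rz": -8},{"dx": -36,"dy": -87,"dz": 0,"rx": 0,"ry": 0,"rz": -12},{"dx": -48,"dy": -115,"dz": 0,"rx": 0,"ry": 0,"rz": -14.3},{"dx": -48,"dy": -115,"dz": 0,"rx": 0,"ry": 0,"rz": -14.3}], "jaw": 85}}

```text
clock: 11.8
tcp_pos: [0.487, -0.2111, 0.0846]
orientation: [3.081, -0.598, 0.002]
contact_force: [-0.3, -0.8, 0.7]
grip_width: 0.0825
gripper_force: 0.0
```

```bash
python3 - <<'E'
from h import *
import pickle
tcp()
f=r.grab_frame("scene"); P=cloud(f); x,y=.4892,-.2059
pickle.dump(f,open("s6.pkl","wb"))
cv2.imwrite("pics/s6.png",cv2.resize(f["frame"][160:300,230:390],None,fx=5,fy=5,interpolation=cv2.INTER_CUBIC))
ft=r.grab_frame("top"); Q=cloud(ft)
for nm,P in(("scene",P),("top",Q)):
  th=np.radians(-111.8); c=np.array([np.cos(th),np.sin(th)]); l=np.array([-c[1],c[0]])
  d=P[...,:2]-[x,y]; a=d@c; b=d@l
  for s in(-1,1):
    m=(a*s>.03)&(a*s<.075)&(abs(b)<.03)&(P[...,2]>.07)&(P[...,2]<.16); k=np.c_[a[m],b[m],P[m][:,2]]
    if len(k): print(nm,s,len(k),(np.percentile(k,[2,20,50,80,98],axis=0)*1000).round(1).tolist())
f2=pickle.load(open("scene0.pkl","rb"));P=cloud(f2)
for nm,zr in(("rim",(.015,.026)),("cap",(.03,.04)),("handle",(.05,.065))):
    m=(P[...,2]>zr[0])&(P[...,2]<zr[1])&(np.hypot(P[...,0]-x,P[...,1]-y)<.1); print(nm,m.sum(),rect(P[m][:,:2]))
# sticks in tin (top)
I=ft["frame"]; m=(abs(Q[...,0]-.505)<.09)&(abs(Q[...,1])<.05)&(I.max(2)<60); n,lab,s,_=cv2.connectedComponentsWithStats(m.astype(np.uint8))
for k in range(1,n):
    if s[k,4]>8: print("dark",s[k,4],rect(ray(ft,np.argwhere(lab==k)[:,::-1],.012)[:,:2]),np.nanmedian(Q[lab==k][:,2]))
cv2.imwrite("pics/t6.png",cv2.resize(I[170:270,220:380],None,fx=5,fy=5,interpolation=cv2.INTER_CUBIC))
E
```

```text
t 11.8 tcp [ 487.  -211.1   84.6] closing axis deg -111.98 tool z [ 0.001 -0.003 -1.   ] j7 [-0.35  0.54  0.85  2.05 -0.56  0.8  -1.12]
scene -1 91 [[-37.6, -10.3, 122.4], [-35.0, -7.5, 129.6], [-33.3, -1.0, 140.9], [-32.3, 5.9, 153.1], [-30.8, 12.3, 159.0]]
scene 1 66 [[49.0, -10.3, 125.1], [54.1, -8.8, 132.7], [57.6, -5.8, 140.1], [62.2, -3.3, 149.3], [63.7, 7.3, 158.0]]
top -1 3 [[-39.4, -12.5, 132.7], [-39.4, -12.5, 137.6], [-39.3, -12.4, 145.9], [-38.9, -6.9, 154.0], [-38.6, -3.6, 158.9]]
rim 307 (array([ 491.1, -210.1]), array([ 68.9, 144. ]), np.float32(158.0))
cap 801 (array([ 491.4, -208.9]), array([ 60. , 128.8]), np.float32(158.6))
handle 80 (array([ 490.5, -209.3]), array([13.2, 42.2]), np.float32(163.1))
dark 41 (array([538. ,  -4.3]), array([18.6, 13.3]), np.float32(1.7)) 0.010533405664663098
dark 42 (array([475.5,   1.7]), array([21.1, 13.2]), np.float32(1.7)) 0.011043486573590111
```

View pics/s6.png

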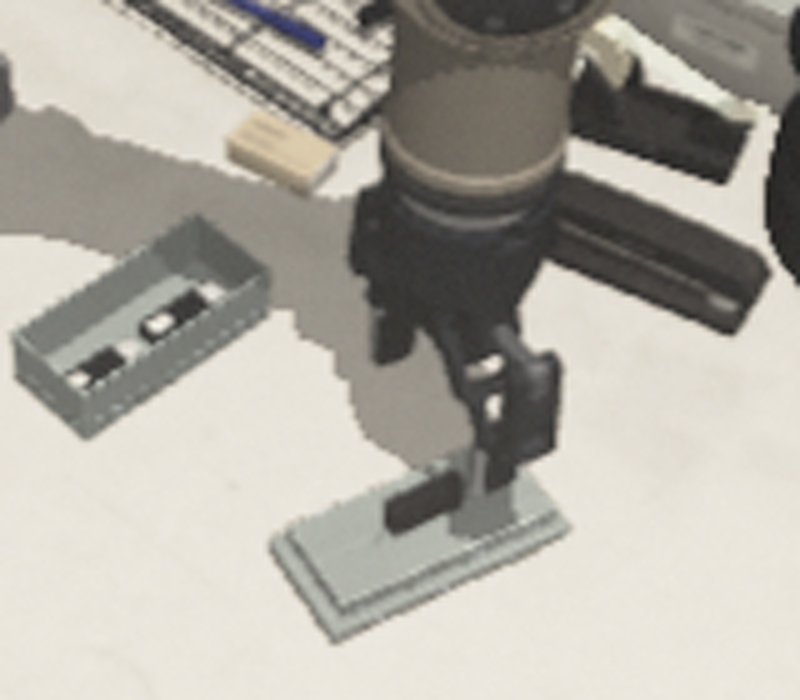

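The crop shows both sticks flat in the tin at about (100,365) and (180,315), and the open gripper above the lid with its right finger near (485,450) and the handle at (425,500).

Call:
{"api": "send_rows", "payload": {"deltas": [{"dx": 2.5,"dy": 3.5,"dz": -10,"rx": 0,"ry": 0,"rz": 0.2},{"dx": 2.5,"dy": 3.5,"dz": -25,"rx": 0,"ry": 0,"rz": 0.2},{"dx": 2.5,"dy": 3.5,"dz": -40,"rx": 0,"ry": 0,"rz": 0.2},{"dx": 2.5,"dy": 3.5,"dz": -52,"rx": 0,"ry": 0,"rz": 0.2},{"dx": 2.5,"dy": 3.5,"dz": -56,"rx": 0,"ry": 0,"rz": 0.2}], "jaw": 85.4}}

```text
clock: 12.32
tcp_pos: [0.4922, -0.199, 0.0252]
orientation: [-3.088, 0.572, 0.004]
contact_force: [-0.3, -0.1, 0.4]
grip_width: 0.0855
gripper_force: 0.0
```

```bash
python3 - <<'E'
from h import *
tcp()
f=r.grab_frame("scene"); P=cloud(f); x,y=.4911,-.2095
th=np.radians(-111.8); c=np.array([np.cos(th),np.sin(th)]); l=np.array([-c[1],c[0]])
d=P[...,:2]-[x,y]; a=d@c; b=d@l
for s in(-1,1):
    m=(a*s>.028)&(a*s<.08)&(abs(b)<.03)&(P[...,2]>.045)&(P[...,2]<.1); k=np.c_[a[m],b[m],P[m][:,2]]
    print(s,len(k),(np.percentile(k,[2,20,50,80,98],axis=0)*1000).round(1).tolist())
E
```

```text
t 12.32 tcp [ 492.2 -199.    25.2] closing axis deg -110.99 tool z [-0.003  0.001 -1.   ] j7 [-0.29  0.62  0.74  2.07 -0.66  0.7  -1.06]
-1 79 [[-64.0, -13.5, 63.4], [-52.2, -11.2, 70.3], [-51.0, -4.5, 81.3], [-49.6, 2.7, 91.1], [-48.2, 9.0, 98.3]]
1 54 [[36.4, -12.1, 66.6], [40.7, -10.8, 75.0], [43.0, -7.5, 81.4], [47.8, -5.4, 91.1], [49.5, 4.8, 95.7]]
```

Call:
{"api": "send_rows", "payload": {"deltas": [{"dx": 0,"dy": 0,"dz": 0,"rx": 0,"ry": 0,"rz": 0},{"dx": 0,"dy": 0,"dz": 0,"rx": 0,"ry": 0,"rz": 0},{"dx": 0,"dy": 0,"dz": 0,"rx": 0,"ry": 0,"rz": 0}]}}

```text
clock: 12.62
tcp_pos: [0.4932, -0.2012, 0.028]
orientation: [3.088, -0.576, 0.002]
contact_force: [-0.2, -0.2, 0.3]
grip_width: 0.0852
gripper_force: 0.0
```

```bash
cat >> h.py <<'E'
def fing(x,y,deg,z0,z1):
    f=r.grab_frame("scene"); P=cloud(f)
    th=np.radians(deg); c=np.array([np.cos(th),np.sin(th)]); l=np.array([-c[1],c[0]])
    d=P[...,:2]-[x,y]; a=d@c; b=d@l
    for s in(-1,1):
        m=(a*s>.028)&(a*s<.08)&(abs(b)<.03)&(P[...,2]>z0)&(P[...,2]<z1); k=np.c_[a[m],b[m],P[m][:,2]]
        print(s,len(k),(np.percentile(k,[2,20,50,80,98],axis=0)*1000).round(1).tolist())
E
python3 - <<'E'
from h import *
tcp(); fing(.4911,-.2095,-111.8,.045,.09)
E
```

```text
t 12.62 tcp [ 493.2 -201.2   28. ] closing axis deg -111.14 tool z [ 0.001 -0.    -1.   ] j7 [-0.29  0.62  0.74  2.07 -0.66  0.7  -1.06]
-1 56 [[-59.7, -12.1, 65.1], [-50.5, -8.8, 70.9], [-49.0, -1.5, 79.2], [-47.8, 6.0, 86.6], [-46.7, 10.4, 89.5]]
1 37 [[36.8, -11.1, 68.8], [41.8, -9.2, 73.5], [44.8, -6.8, 80.7], [49.5, -2.0, 86.9], [51.8, 6.1, 89.6]]
```

Call:
{"api": "send_rows", "payload": {"deltas": [{"dx": -1.5,"dy": -3,"dz": 0,"rx": 0,"ry": 0,"rz": -0.6},{"dx": -2.5,"dy": -5.5,"dz": -10,"rx": 0,"ry": 0,"rz": -0.6},{"dx": -2.5,"dy": -5.5,"dz": -22,"rx": 0,"ry": 0,"rz": -0.6},{"dx": -2.5,"dy": -5.5,"dz": -34,"rx": 0,"ry": 0,"rz": -0.6},{"dx": -2.5,"dy": -5.5,"dz": -34,"rx": 0,"ry": 0,"rz": -0.6}]}}

```text
clock: 13.08
tcp_pos: [0.4883, -0.2057, -0.0093]
orientation: [-3.085, 0.593, 0.006]
contact_force: [-0.8, 0.6, 0.2]
grip_width: 0.0853
gripper_force: 0.0
```

Call:
{"api": "send_rows", "payload": {"deltas": [{"dx": 0,"dy": 0,"dz": -8,"rx": 0,"ry": 0,"rz": 0},{"dx": 0,"dy": 0,"dz": -16,"rx": 0,"ry": 0,"rz": 0},{"dx": 0,"dy": 0,"dz": -20,"rx": 0,"ry": 0,"rz": 0},{"dx": 0,"dy": 0,"dz": -20,"rx": 0,"ry": 0,"rz": 0}]}}

```text
clock: 13.42
tcp_pos: [0.4896, -0.2063, -0.0276]
orientation: [-3.085, 0.593, 0.002]
contact_force: [-0.4, 0.5, 0.4]
grip_width: 0.0857
gripper_force: 0.0
```

```bash
python3 - <<'E'
from h import *
tcp(); fing(.4911,-.2095,-111.8,.008,.045)
E
```

```text
t 13.42 tcp [ 489.6 -206.3  -27.6] closing axis deg -111.75 tool z [-0.001  0.    -1.   ] j7 [-0.21  0.7   0.64  2.08 -0.75  0.6  -0.98]
-1 61 [[-48.5, -16.1, 11.1], [-44.2, -11.0, 20.5], [-43.0, -5.6, 29.9], [-41.1, 2.5, 36.2], [-28.7, 8.1, 43.5]]
1 80 [[28.3, -29.7, 14.8], [31.0, -16.6, 19.8], [47.3, -9.8, 23.0], [54.4, -6.7, 32.7], [58.2, 4.0, 43.5]]
```

Call:
{"api": "send_rows", "payload": {"deltas": [{"dx": 0,"dy": 0,"dz": 0,"rx": 0,"ry": 0,"rz": 0},{"dx": 0,"dy": 0,"dz": 0,"rx": 0,"ry": 0,"rz": 0},{"dx": 0,"dy": 0,"dz": 0,"rx": 0,"ry": 0,"rz": 0},{"dx": 0,"dy": 0,"dz": 0,"rx": 0,"ry": 0,"rz": 0},{"dx": 0,"dy": 0,"dz": 0,"rx": 0,"ry": 0,"rz": 0}], "jaw": 60, "newtons": 45}}

```text
clock: 13.88
tcp_pos: [0.4905, -0.2065, -0.0259]
orientation: [-3.085, 0.593, -0.001]
contact_force: [-2.1, 0.8, 5.4]
grip_width: 0.0668
gripper_force: 50.4
```

Call:
{"api": "send_rows", "payload": {"deltas": [{"dx": 0,"dy": 0,"dz": 4,"rx": 0,"ry": 0,"rz": 0},{"dx": 0,"dy": 0,"dz": 10,"rx": 0,"ry": 0,"rz": 0},{"dx": 0,"dy": 0,"dz": 18,"rx": 0,"ry": 0,"rz": 0},{"dx": 0,"dy": 0,"dz": 24,"rx": 0,"ry": 0,"rz": 0},{"dx": 0,"dy": 0,"dz": 24,"rx": 0,"ry": 0,"rz": 0}]}}

```text
clock: 14.3
tcp_pos: [0.491, -0.207, -0.0012]
orientation: [3.085, -0.593, 0.003]
contact_force: [0.2, -0.1, -1.8]
grip_width: 0.0668
gripper_force: 51.5
```

```bash
cat >> h.py <<'E'
def lid(x,y,base,ft=None):
    "lid outlines seen in the scene camera; base = expected height of the inner lid's origin"
    f=r.grab_frame("scene"); P=cloud(f); near=(np.hypot(P[...,0]-x,P[...,1]-y)<.11)
    for nm,a,b in(("rim",.015,.025),("cap",.030,.038)):
        m=near&(P[...,2]>base+a)&(P[...,2]<base+b); q=P[m]
        A=np.c_[q[:,:2]-[x,y],np.ones(len(q))]; s=np.linalg.lstsq(A,q[:,2],rcond=None)[0]
        print(nm,len(q),rect(q[:,:2]),"z at centre",round(s[2]*1000,1),"slopes",s[:2].round(3))
    return f,P
E
python3 - <<'E'
from h import *
tcp(); o=r.get_obs(); print(o["grip_width"],o["gripper_force"],o["moment"])
lid(.4911,-.2095,.024)
E
```

```text
t 14.3 tcp [ 491.  -207.    -1.2] closing axis deg -111.76 tool z [ 0.002 -0.001 -1.   ] j7 [-0.24  0.66  0.69  2.08 -0.71  0.65 -1.01]
0.06677509445480631 51.50006711483002 [-0.00591353  0.03017697 -0.00863559]
rim 233 (array([ 490. , -215.6]), array([ 85.2, 145.3]), np.float32(159.3)) z at centre 46.2 slopes [0.01  0.015]
cap 563 (array([ 491.3, -213.7]), array([ 86.7, 129.5]), np.float32(159.1)) z at centre 58.7 slopes [0.    0.005]
```

Call:
{"api": "send_rows", "payload": {"deltas": [{"dx": 0,"dy": 0,"dz": 12,"rx": 0,"ry": 0,"rz": 0},{"dx": 0,"dy": 0,"dz": 30,"rx": 0,"ry": 0,"rz": 0},{"dx": 0,"dy": 5,"dz": 50,"rx": 0,"ry": 0,"rz": 0},{"dx": 1,"dy": 20,"dz": 64,"rx": 0,"ry": 0,"rz": 1},{"dx": 3,"dy": 40,"dz": 70,"rx": 0,"ry": 0,"rz": 3}]}}

```text
clock: 14.77
tcp_pos: [0.4936, -0.1684, 0.0698]
orientation: [3.098, -0.516, 0.004]
contact_force: [0.3, 0.9, -2.4]
grip_width: 0.0661
gripper_force: 51.6
```

Call:
{"api": "send_rows", "payload": {"deltas": [{"dx": 2,"dy": 25,"dz": 0,"rx": 0,"ry": 0,"rz": 2},{"dx": 4,"dy": 52,"dz": 0,"rx": 0,"ry": 0,"rz": 4},{"dx": 6,"dy": 79,"dz": 0,"rx": 0,"ry": 0,"rz": 6},{"dx": 8,"dy": 106,"dz": 0,"rx": 0,"ry": 0,"rz": 8},{"dx": 10,"dy": 130,"dz": 0,"rx": 0,"ry": 0,"rz": 10}]}}

```text
clock: 15.18
tcp_pos: [0.5028, -0.0348, 0.0679]
orientation: [-3.132, 0.236, 0.0]
contact_force: [-0.0, 0.2, -3.0]
grip_width: 0.0668
gripper_force: 51.6
```

Call:
{"api": "send_rows", "payload": {"deltas": [{"dx": 1,"dy": 18,"dz": 0,"rx": 0,"ry": 0,"rz": 1},{"dx": 2,"dy": 30,"dz": 0,"rx": 0,"ry": 0,"rz": 1.2},{"dx": 2,"dy": 34,"dz": 0,"rx": 0,"ry": 0,"rz": 1.2},{"dx": 2,"dy": 34,"dz": 0,"rx": 0,"ry": 0,"rz": 1.2},{"dx": 2,"dy": 34,"dz": 0,"rx": 0,"ry": 0,"rz": 1.2}]}}

```text
clock: 15.6
tcp_pos: [0.505, -0.0038, 0.0676]
orientation: [3.134, -0.209, 0.0]
contact_force: [0.1, -1.0, -3.5]
grip_width: 0.0669
gripper_force: 51.6
```

```bash
python3 - <<'E'
from h import *
tcp(); o=r.get_obs(); print(o["grip_width"],o["gripper_force"])
f,P=lid(.508,-.0048,.095)
cv2.imwrite("pics/s7.png",cv2.resize(f["frame"][150:270,210:330],None,fx=5,fy=5,interpolation=cv2.INTER_CUBIC))
ft=r.grab_frame("top"); Q=cloud(ft)
I=ft["frame"]; cv2.imwrite("pics/t7.png",cv2.resize(I[150:270,200:320],None,fx=5,fy=5,interpolation=cv2.INTER_CUBIC))
m=(np.hypot(Q[...,0]-.505,Q[...,1]+.0024)<.09)&(Q[...,2]>.108)&(Q[...,2]<.122); print("rim top",m.sum(),rect(Q[m][:,:2]))
E
```

```text
t 15.6 tcp [505.   -3.8  67.6] closing axis deg -97.64 tool z [ 0.    -0.001 -1.   ] j7 [-0.73  0.51  0.78  2.12 -0.54  0.73 -1.29]
0.06690352239518767 51.58634662628174
rim 243 (array([501.4,  -7.7]), array([146.9,  96.1]), np.float32(5.1)) z at centre 115.5 slopes [-0.002  0.005]
cap 422 (array([504.6, -10.2]), array([ 89.6, 138.2]), np.float32(150.5)) z at centre 128.1 slopes [0.005 0.003]
rim top 47 (array([500.2, -32.8]), array([ 17.9, 144. ]), np.float32(175.8))
```

View pics/s7.png

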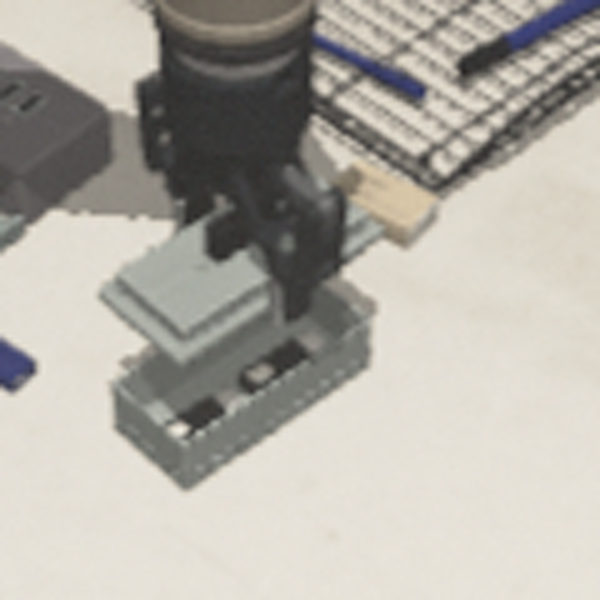

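The crop shows the lid level above the tin: rim corners at (100,292) and (185,360), tin corners at (113,380) and (187,440), sticks flat inside.

```bash
python3 - <<'E'
from h import *
import pickle
th=np.radians(-7.5); e=np.array([np.cos(th),np.sin(th)]); n=np.array([-e[1],e[0]])
def edges(P,z0,z1,t):
    d=P[...,:2]-[.505,-.0024]; a=d@e*1000; b=d@n*1000
    m=(P[...,2]>z0)&(P[...,2]<z1)&(abs(a)<90)&(abs(b)<60); A,B=a[m],b[m]
    w=A<-30
    print(t,m.sum(),"a min",np.percentile(A,[.5,1,2,3]).round(1),"a max",np.percentile(A,[97,98,99,99.5]).round(1),"b near end",np.percentile(B[w],[1,2,4,96,98,99]).round(1))
    k=w&(B<np.percentile(B[w],25)); 
    # angle from lower-b edge: bin minima
    bins=[(A[(A>s)&(A<s+8)].mean(),np.percentile(B[(A>s)&(A<s+8)],3)) for s in range(-72,-28,8) if ((A>s)&(A<s+8)).sum()>4]
    print(" low-b edge",np.round(bins,1).tolist())
    bins=[(A[(A>s)&(A<s+8)].mean(),np.percentile(B[(A>s)&(A<s+8)],97)) for s in range(-72,-28,8) if ((A>s)&(A<s+8)).sum()>4]
    print(" high-b edge",np.round(bins,1).tolist())
P0=cloud(pickle.load(open("scene0.pkl","rb"))); P1=cloud(r.grab_frame("scene"))
edges(P0,.032,.048,"tin (138x62)"); edges(P1,.105,.120,"rim (144x68)"); edges(P1,.1215,.131,"cap (128x56)")
E
```

```text
tin (138x62) 268 a min [-67.2 -66.8 -66.7 -66.2] a max [71.9 72.6 73.1 73.2] b near end [-34.8 -34.5 -34.2  29.   29.2  29.3]
 low-b edge [[-65.6, -33.0], [-60.2, -33.6], [-51.6, -34.0], [-43.8, -34.7], [-35.6, -33.4], [-28.2, -35.0]]
 high-b edge [[-65.6, 25.2], [-60.2, 29.0], [-51.6, 29.0], [-43.8, 29.5], [-35.6, 28.6], [-28.2, 29.5]]
rim (144x68) 255 a min [-71.2 -71.  -70.4 -70.2] a max [66.7 68.8 71.7 72.9] b near end [-40.2 -39.5 -38.9  24.2  26.5  27.1]
 low-b edge [[-67.9, -37.9], [-61.2, -37.7], [-52.5, -38.9], [-43.8, -40.1], [-35.3, -39.3], [-27.6, -37.8]]
 high-b edge [[-67.9, 25.5], [-61.2, 25.9], [-52.5, -32.9], [-43.8, -31.4], [-35.3, -31.5], [-27.6, -31.7]]
cap (128x56) 467 a min [-62.8 -62.3 -62.  -61.7] a max [61.8 62.9 64.1 64.7] b near end [-33.7 -33.  -32.6  18.7  21.4  21.5]
 low-b edge [[-59.8, -32.7], [-51.7, -32.9], [-44.0, -32.6], [-36.0, -32.7], [-28.3, -32.5]]
 high-b edge [[-59.8, 18.5], [-51.7, 20.9], [-44.0, 17.7], [-36.0, 20.9], [-28.3, 18.7]]
```

Call:
{"api": "send_rows", "payload": {"deltas": [{"dx": 1,"dy": 2,"dz": -8,"rx": 0,"ry": 0,"rz": 0},{"dx": 1,"dy": 2,"dz": -20,"rx": 0,"ry": 0,"rz": 0},{"dx": 1,"dy": 2,"dz": -34,"rx": 0,"ry": 0,"rz": 0},{"dx": 1,"dy": 2,"dz": -46,"rx": 0,"ry": 0,"rz": 0},{"dx": 1,"dy": 2,"dz": -46,"rx": 0,"ry": 0,"rz": 0}]}}

```text
clock: 16.17
tcp_pos: [0.5041, -0.0008, 0.0187]
orientation: [3.134, -0.207, -0.007]
contact_force: [-1.4, -0.1, -2.3]
grip_width: 0.0669
gripper_force: 51.5
```

Call:
{"api": "send_rows", "payload": {"deltas": [{"dx": 0,"dy": 0,"dz": 0,"rx": 0,"ry": 0,"rz": 0},{"dx": 0,"dy": 0,"dz": 0,"rx": 0,"ry": 0,"rz": 0}]}}

```text
clock: 16.33
tcp_pos: [0.5062, -0.001, 0.0214]
orientation: [3.134, -0.208, -0.0]
contact_force: [0.3, -0.3, -2.9]
grip_width: 0.0669
gripper_force: 51.5
```

```bash
cat >> h.py <<'E'
th_=np.radians(-7.5); e_=np.array([np.cos(th_),np.sin(th_)]); n_=np.array([-e_[1],e_[0]])
def edges(P,z0,z1,t):
    d=P[...,:2]-[.505,-.0024]; a=d@e_*1000; b=d@n_*1000
    m=(P[...,2]>z0)&(P[...,2]<z1)&(abs(a)<90)&(abs(b)<60); A,B=a[m],b[m]; w=A<-30
    print(t,m.sum(),"z",(np.median(P[m][:,2])*1000).round(1),"a",np.percentile(A,[1,2,98,99]).round(1),"b near end",np.percentile(B[w],[1,2,4,96,98,99]).round(1))
E
python3 - <<'E'
from h import *
tcp(); P=cloud(r.grab_frame("scene")); z=r.get_obs()["tcp_pos"][2]+.0255
edges(P,z+.0135,z+.027,"rim"); edges(P,z+.0295,z+.039,"cap"); edges(P,.03,.041,"tin")
E
```

```text
t 16.33 tcp [506.2  -1.   21.4] closing axis deg -97.58 tool z [-0. -0. -1.] j7 [-0.66  0.58  0.69  2.13 -0.63  0.64 -1.23]
rim 237 z 68.8 a [-70.3 -69.7  70.1  72.1] b near end [-36.7 -36.4 -36.   26.   29.9  30.8]
cap 446 z 81.2 a [-61.7 -61.5  64.   65.4] b near end [-31.5 -30.6 -30.2  23.   24.5  25.4]
tin 153 z 35.4 a [-66.9 -66.8  71.2  71.6] b near end [-34.5 -34.3 -34.1  28.1  29.1  29.6]
```

Call:
{"api": "send_rows", "payload": {"deltas": [{"dx": 0.5,"dy": 0.5,"dz": -4,"rx": 0,"ry": 0,"rz": 0},{"dx": 0.5,"dy": 0.5,"dz": -8,"rx": 0,"ry": 0,"rz": 0},{"dx": 0.5,"dy": 0.5,"dz": -12,"rx": 0,"ry": 0,"rz": 0},{"dx": 0.5,"dy": 0.5,"dz": -14,"rx": 0,"ry": 0,"rz": 0},{"dx": 0.5,"dy": 0.5,"dz": -14,"rx": 0,"ry": 0,"rz": 0}]}}

```text
clock: 16.8
tcp_pos: [0.5062, -0.0, 0.0069]
orientation: [3.135, -0.207, -0.001]
contact_force: [-0.4, -0.7, -1.7]
grip_width: 0.0667
gripper_force: 51.6
```

Call:
{"api": "send_rows", "payload": {"deltas": [{"dx": 0,"dy": 0,"dz": -2,"rx": 0,"ry": 0,"rz": 0},{"dx": 0,"dy": 0,"dz": -4,"rx": 0,"ry": 0,"rz": 0},{"dx": 0,"dy": 0,"dz": -6,"rx": 0,"ry": 0,"rz": 0},{"dx": 0,"dy": 0,"dz": -6,"rx": 0,"ry": 0,"rz": 0}]}}

```text
clock: 17.13
tcp_pos: [0.5064, -0.0001, 0.0011]
orientation: [3.135, -0.207, -0.001]
contact_force: [-0.7, 1.0, -2.5]
grip_width: 0.0669
gripper_force: 51.6
```

Call:
{"api": "send_rows", "payload": {"deltas": [{"dx": 0,"dy": 0,"dz": -1,"rx": 0,"ry": 0,"rz": 0},{"dx": 0,"dy": 0,"dz": -2,"rx": 0,"ry": 0,"rz": 0},{"dx": 0,"dy": 0,"dz": -2,"rx": 0,"ry": 0,"rz": 0}]}}

```text
clock: 17.38
tcp_pos: [0.5067, -0.0001, 0.0]
orientation: [-3.134, 0.207, 0.0]
contact_force: [-2.8, 0.3, 7.1]
grip_width: 0.0667
gripper_force: 52.6
```

Call:
{"api": "send_rows", "payload": {"deltas": [{"dx": 0,"dy": 0,"dz": 0,"rx": 0,"ry": 0,"rz": 0},{"dx": 0,"dy": 0,"dz": 0,"rx": 0,"ry": 0,"rz": 0},{"dx": 0,"dy": 0,"dz": 0,"rx": 0,"ry": 0,"rz": 0},{"dx": 0,"dy": 0,"dz": 0,"rx": 0,"ry": 0,"rz": 0},{"dx": 0,"dy": 0,"dz": 0,"rx": 0,"ry": 0,"rz": 0}], "jaw": 85.4}}

```text
clock: 17.8
tcp_pos: [0.5067, -0.0001, -0.0006]
orientation: [3.135, -0.207, 0.0]
contact_force: [-0.0, -1.0, -0.1]
grip_width: 0.0853
gripper_force: 0.0
```

```bash
python3 - <<'E'
from h import *
tcp(); print(r.get_obs()["contact_force"],r.get_obs()["grip_width"]); f,P=lid(.508,-.0048,.026)
edges(P,.0395,.053,"rim"); edges(P,.0555,.065,"cap")
E
```

```text
t 17.8 tcp [ 5.067e+02 -1.000e-01 -6.000e-01] closing axis deg -97.55 tool z [ 0. -0. -1.] j7 [-0.63  0.62  0.65  2.14 -0.67  0.6  -1.2 ]
[-0.02967164 -1.01705563 -0.09608639] 0.0852918808765538
rim 217 (array([499.5,  -8. ]), array([140.1, 105.7]), np.float32(8.1)) z at centre 47.1 slopes [-0.001 -0.006]
cap 425 (array([506.6,  -6. ]), array([100.2, 138.2]), np.float32(146.3)) z at centre 60.3 slopes [0.006 0.   ]
rim 261 z 47.9 a [-69.4 -68.9  70.5  72.2] b near end [-35.9 -35.5 -34.9  28.3  30.3  31.4]
cap 448 z 60.2 a [-60.9 -60.3  64.6  66.1] b near end [-29.6 -29.5 -28.7  23.7  26.4  27.2]
```

Call:
{"api": "send_rows", "payload": {"deltas": [{"dx": 0,"dy": 0,"dz": 10,"rx": 0,"ry": 0,"rz": 0},{"dx": 0,"dy": 0,"dz": 25,"rx": 0,"ry": 0,"rz": 0},{"dx": 0,"dy": 0,"dz": 45,"rx": 0,"ry": 0,"rz": 0},{"dx": 0,"dy": 0,"dz": 55,"rx": 0,"ry": 0,"rz": 0},{"dx": 0,"dy": 0,"dz": 55,"rx": 0,"ry": 0,"rz": 0}]}}

```text
clock: 18.27
tcp_pos: [0.5083, -0.0001, 0.0566]
orientation: [-3.134, 0.207, -0.006]
contact_force: [0.6, 0.4, 0.9]
grip_width: 0.0853
gripper_force: 0.0
```

Call:
{"api": "send_rows", "payload": {"deltas": [{"dx": 0,"dy": 0,"dz": 0,"rx": 0,"ry": 0,"rz": 0},{"dx": 0,"dy": 0,"dz": 0,"rx": 0,"ry": 0,"rz": 0},{"dx": 0,"dy": 0,"dz": 0,"rx": 0,"ry": 0,"rz": 0},{"dx": 0,"dy": 0,"dz": 0,"rx": 0,"ry": 0,"rz": 0}], "jaw": 30}}

```text
clock: 18.6
tcp_pos: [0.506, -0.0001, 0.0537]
orientation: [3.134, -0.207, -0.002]
contact_force: [-1.3, 0.8, 0.4]
grip_width: 0.0388
gripper_force: 0.0
```

```bash
python3 - <<'E'
from h import *
tcp(); f,P=lid(.508,-.0048,.026)
edges(P,.0395,.053,"rim"); edges(P,.0555,.065,"cap")
d=P[...,:2]-[.505,-.0024]; a=d@e_*1000; b=d@n_*1000
m=(f["frame"].max(2)<90)&(abs(a)<32)&(abs(b)<35)&(P[...,2]>.064)&(P[...,2]<.12)
for z0 in range(64,112,6):
    k=m&(P[...,2]*1000>=z0)&(P[...,2]*1000<z0+6)
    if k.sum()>3: print(z0,k.sum(),"a",np.percentile(a[k],[3,97]).round(1),"b",np.sort(b[k])[::max(1,k.sum()//8)].round(1))
E
```

```text
t 18.6 tcp [ 5.06e+02 -1.00e-01  5.37e+01] closing axis deg -97.56 tool z [-0.001 -0.    -1.   ] j7 [-0.71  0.53  0.76  2.12 -0.57  0.7  -1.28]
rim 243 (array([508. ,  -6.2]), array([ 68.4, 146.3]), np.float32(170.5)) z at centre 47.2 slopes [0.002 0.   ]
cap 506 (array([507.7,  -4.8]), array([ 60., 132.]), np.float32(173.1)) z at centre 60.0 slopes [-0.004 -0.003]
rim 275 z 48.0 a [-69.1 -68.9  69.1  71.4] b near end [-35.4 -35.3 -34.9  28.2  30.8  31.9]
cap 522 z 60.0 a [-61.7 -60.5  63.   65.8] b near end [-30.4 -29.6 -28.8  23.4  25.6  26.3]
64 10 a [-18.5   0.4] b [-9.1 -7.7 -7.4 -7.4 -6.9 -6.8 -6.7 -5.7 -2.5 -0.9]
70 14 a [-19.5   1.7] b [-8.9 -8.  -7.9 -7.9 -7.1 -6.8 -6.5 -5.9 -5.9 -5.8 -4.6 -4.2 -1.8 -1.8]
76 23 a [-18.9   5.2] b [-9.8 -8.6 -6.7 -6.  -5.3 -4.9 -4.8 -3.4 -1.8 -0.3  1.1 19.3]
82 25 a [-17.6   8.6] b [-6.3 -4.2 -2.1 -0.8  0.2 17.8 18.3 20.4 21.3]
88 13 a [-5.7  7.9] b [-33.8 -33.5 -32.7 -32.3 -32.1 -30.2 -29.  -25.   16.9  18.4  19.1  19.3
  19.7]
94 20 a [-8.6 11.6] b [-34.5 -33.9 -30.5 -26.   17.4  18.5  18.8  19.1  19.1  19.8]
100 20 a [-8.2 12.1] b [-34.2 -33.8 -32.9 -31.2 -27.3  17.4  18.1  18.7  18.9  20.1]
106 15 a [-9.7  9.8] b [-34.5 -29.7 -28.7 -26.7 -26.2  17.1  18.3  18.3  18.6  18.7  18.9  19.1
  19.4  20.2  22.7]
```

Call:
{"api": "send_rows", "payload": {"deltas": [{"dx": 0,"dy": -2,"dz": -3,"rx": 0,"ry": 0,"rz": 0},{"dx": 0,"dy": -2,"dz": -7,"rx": 0,"ry": 0,"rz": 0},{"dx": 0,"dy": -2,"dz": -11,"rx": 0,"ry": 0,"rz": 0},{"dx": 0,"dy": -2,"dz": -11,"rx": 0,"ry": 0,"rz": 0},{"dx": 0,"dy": -2,"dz": -11,"rx": 0,"ry": 0,"rz": 0}]}}

```text
clock: 19.07
tcp_pos: [0.5063, -0.0022, 0.043]
orientation: [3.134, -0.207, -0.001]
contact_force: [-1.0, -0.6, -0.3]
grip_width: 0.0302
gripper_force: 0.0
```

Call:
{"api": "send_rows", "payload": {"deltas": [{"dx": 0,"dy": 0,"dz": 0,"rx": 0,"ry": 0,"rz": 0},{"dx": 0,"dy": 0,"dz": 0,"rx": 0,"ry": 0,"rz": 0},{"dx": 0,"dy": 0,"dz": 0,"rx": 0,"ry": 0,"rz": 0},{"dx": 0,"dy": 0,"dz": 0,"rx": 0,"ry": 0,"rz": 0},{"dx": 0,"dy": 0,"dz": 0,"rx": 0,"ry": 0,"rz": 0}], "jaw": 4, "newtons": 45}}

```text
clock: 19.48
tcp_pos: [0.5068, -0.0021, 0.0436]
orientation: [-3.135, 0.207, -0.001]
contact_force: [-0.6, 0.1, 1.8]
grip_width: 0.0112
gripper_force: 44.8
```

Call:
{"api": "send_rows", "payload": {"deltas": [{"dx": 0,"dy": 0,"dz": 1,"rx": 0,"ry": 0,"rz": 0},{"dx": 0,"dy": 0,"dz": 2,"rx": 0,"ry": 0,"rz": 0},{"dx": 0,"dy": 0,"dz": 3,"rx": 0,"ry": 0,"rz": 0},{"dx": 0,"dy": 0,"dz": 4,"rx": 0,"ry": 0,"rz": 0},{"dx": 0,"dy": 0,"dz": 4,"rx": 0,"ry": 0,"rz": 0}]}}

```text
clock: 19.9
tcp_pos: [0.5067, -0.0021, 0.0476]
orientation: [-3.135, 0.207, -0.0]
contact_force: [0.5, 0.7, -1.1]
grip_width: 0.0109
gripper_force: 44.6
```

```bash
python3 - <<'E'
from h import *
tcp(); f,P=lid(.508,-.0048,.026)
edges(P,.0395,.053,"rim")
E
```

```text
t 19.9 tcp [506.7  -2.1  47.6] closing axis deg -97.55 tool z [ 0. -0. -1.] j7 [-0.7   0.54  0.75  2.12 -0.58  0.69 -1.26]
rim 240 (array([494.3, -27.6]), array([ 63.7, 156.5]), np.float32(148.7)) z at centre 47.3 slopes [0.002 0.009]
cap 316 (array([508.8,  -6.3]), array([ 60.1, 132.4]), np.float32(171.2)) z at centre 62.3 slopes [0.015 0.042]
rim 262 z 47.6 a [-69.2 -69.1  70.2  73.8] b near end [-36.  -35.4 -35.   27.9  30.2  31.1]
```

Call:
{"api": "send_rows", "payload": {"deltas": [{"dx": 0,"dy": 0,"dz": 5,"rx": 0,"ry": 0,"rz": 0},{"dx": 0,"dy": 0,"dz": 13,"rx": 0,"ry": 0,"rz": 0},{"dx": 0,"dy": 0,"dz": 25,"rx": 0,"ry": 0,"rz": 0},{"dx": 0,"dy": 0,"dz": 38,"rx": 0,"ry": 0,"rz": 0},{"dx": 0,"dy": 0,"dz": 50,"rx": 0,"ry": 0,"rz": 0}]}}

```text
clock: 20.37
tcp_pos: [0.507, -0.0023, 0.0992]
orientation: [-3.135, 0.207, -0.001]
contact_force: [-0.3, -1.4, -1.7]
grip_width: 0.011
gripper_force: 44.6
```

Call:
{"api": "send_rows", "payload": {"deltas": [{"dx": 0,"dy": 0,"dz": 15,"rx": 0,"ry": 0,"rz": 0},{"dx": 0,"dy": 0,"dz": 32,"rx": 0,"ry": 0,"rz": 0},{"dx": 0,"dy": 0,"dz": 48,"rx": 0,"ry": 0,"rz": 0},{"dx": 0,"dy": 0,"dz": 60,"rx": 0,"ry": 0,"rz": 0},{"dx": 0,"dy": 0,"dz": 66,"rx": 0,"ry": 0,"rz": 0}]}}

```text
clock: 20.78
tcp_pos: [0.5076, -0.0021, 0.1657]
orientation: [-3.133, 0.207, -0.004]
contact_force: [-0.6, -0.5, -0.9]
grip_width: 0.0109
gripper_force: 44.6
```

Call:
{"api": "send_rows", "payload": {"deltas": [{"dx": 0,"dy": 0,"dz": 0,"rx": 0,"ry": 0,"rz": 0},{"dx": 0,"dy": 0,"dz": 0,"rx": 0,"ry": 0,"rz": 0},{"dx": 0,"dy": 0,"dz": 0,"rx": 0,"ry": 0,"rz": 0},{"dx": 0,"dy": 0,"dz": 0,"rx": 0,"ry": 0,"rz": 0},{"dx": 0,"dy": 0,"dz": 0,"rx": 0,"ry": 0,"rz": 0}]}}

```text
clock: 21.2
tcp_pos: [0.5061, -0.0022, 0.1627]
orientation: [3.134, -0.207, -0.002]
contact_force: [0.0, 0.4, -0.9]
grip_width: 0.0107
gripper_force: 44.6
```

```bash
python3 - <<'E'
from h import *
tcp(); o=r.get_obs(); print(o["grip_width"],o["gripper_force"],o["contact_force"]); f,P=lid(.508,-.0048,.026)
edges(P,.0395,.053,"rim"); edges(P,.053,.062,"raised"); edges(P,.172,.186,"cap")
m=(abs(P[...,0]-.505)<.09)&(abs(P[...,1]+.003)<.06)&(P[...,2]>.172)&(P[...,2]<.19)&(f["frame"].max(2)>100); q=P[m]
s=np.linalg.lstsq(np.c_[q[:,:2]-[.505,-.003],np.ones(len(q))],q[:,2],rcond=None)[0]; print(len(q),s.round(3))
E
```

```text
t 21.2 tcp [506.1  -2.2 162.7] closing axis deg -97.56 tool z [-0.001 -0.001 -1.   ] j7 [-0.87  0.36  0.94  2.04 -0.37  0.91 -1.43]
0.010742208375931268 44.55531299114227 [ 0.02637753  0.44816064 -0.87671887]
rim 418 (array([507.3,  -4.7]), array([ 71.8, 146.4]), np.float32(173.0)) z at centre 47.6 slopes [0.004 0.002]
cap 169 (array([506.4,  -4.8]), array([ 47.5, 114.6]), np.float32(172.8)) z at centre 57.1 slopes [-0.001 -0.005]
rim 514 z 48.1 a [-69.2 -68.4  72.8  74.5] b near end [-35.2 -35.  -34.   30.1  30.7  31.9]
raised 495 z 55.4 a [-56.2 -55.5  59.1  60.6] b near end [-25.6 -24.7 -23.   20.3  21.5  21.7]
cap 672 z 178.9 a [-61.8 -61.3  63.4  65.3] b near end [-32.1 -31.5 -31.1  22.   22.9  23.4]
647 [0.01  0.023 0.179]
```

```bash
python3 -c "
from bench import r
print(r.hand_in())"
```

```text
the job is handed in; nothing more can be done
None
```

The job is handed in, though the hand-in call gave no verdict: both sticks are in the tin, the inner lid is seated (rim 48 mm high), and the outer lid is held level about 12 cm above it.

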